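# Lay out the sowing station on the lab bench

## Robot

A 7-joint arm with a two-finger parallel gripper is mounted at the origin on the work surface. World frame = base frame: x ahead of the robot, y to its left, z up, the work surface at z = 0. Lengths are in m, angles in rad, forces in N, time in s.
With the tool pointing down it reaches from about 0.425 to 1.025 m from the base axis. Payload 9.4 kg.
Tool frame: the origin (TCP) lies at the very end of the fingers, on their centre line; the grasp point (between the pads) lies 19 mm behind it; x points along the fingers, y is the direction in which the jaws open and shut, and the axes are right-handed (so a half turn about x gives the same grasp; the last joint's range is limited). The gripper opens to 85 mm and grips with 20 to 120 N. Pads are 22 mm wide; open, the fingers measure 114 mm over their backs; the gripper's body (76 mm by 85 mm) begins 54 mm behind the grasp point. The pads swing forward as they close: fully open they stand 13 mm farther back than shut.
Start: joints at [-1.311, 0.599, -0.003, 1.599, 0.002, 0.943, -0.08], TCP at [0.24, 0.684, 0.192] pointing down, gripper open.
Joint ranges: [-2.57, 2.57], [-0.35, 1.97], [-1.29, 1.29], [0.11, 2.56], [-1.05, 4.19], [0.11, 1.86], [-2.63, 2.63]. Speed limits (rad/s): [2.22, 2.22, 3.01, 3.01, 3.14, 3.14, 3.14].

## Interface

Orientations are given as a unit quaternion [x, y, z, w].
In Python, from workcell import robot, eyes gives the robot as it stands. The module is installed in compiled form; this text tells all that it offers.
- The arm moves only by the shell command python3 -m inch 'ROWS' [OPENING]. ROWS is JSON, a list that holds one entry, the list of rows, each a list of 6 numbers: the shift along the tool's x, y, z in m, then the turn, a rotation vector about the tool's x, y, z in rad. In form: [[[tx, ty, tz, rx, ry, rz], ...]]. A call has 1 to 8 rows; each row is the pose to reach, as a shift and turn from the pose commanded when the call began, along the tool's axes at that moment; what a row does not reach only later rows make up. A row lasts 1/12 s, in which the tool goes at most 41.7 mm and 7.16 degrees, less where a joint would pass 70% of its speed; a pose out of reach is approached as far as the arm can. A call with a gripper value outside its range is refused whole. OPENING is the finger opening in m, from 0 to 0.0854, set as the call begins (- or left out, the last holds). The fingers move at their own pace and stop on an object; the grip force is fixed at half the most. Time passes only in rows, so rows that repeat a pose let the fingers close. It gives the time, the measured TCP pose, the force and the opening at its end, in the units of the state.
- robot.observe(): the state, without advancing time (a new reading comes with each control period).
- eyes.capture(name): name is "side" or "top" or "wrist"; returns a dict with "img" (400x640x3 uint8, red, green, blue), "range_z" (400x640 float32, m along the optical axis (not along the pixel's ray), 0 where there is no reading), "vfov" (degrees; the focal length in pixels is half the picture's height over the tangent of half this angle, whatever the lens; pixels are square), "cx", "cy" (the principal point, pixels), "D" ([k1, k2, p1, p2, k3] as OpenCV has them; the pictures are not rectified), "position" and "rotation" of the camera in the world. Camera axes: x right, y up, looking along -z (the intrinsics and any distortion apply to the point x, -y, -z); pixel columns grow to the right and rows downward; lengths in m; the calibration is good to about 2 mm. A picture is of the moment at which its call begins.
- robot.close_job(): hands the job in, once; it reports no verdict.
Trained networks look in the newest picture that a camera, given by its name, has taken for a name from the list of things; names that differ only in an ending like _2 or _b are one class to them, and where a whole thing is asked for, a point or a joint stands for the part that bears it (a point fixed in the world has none). Each returns a list of dicts, best first, with "p" (0 to 1); they miss things now and then, are a little off and sometimes report something else, mostly with a low value. They report only what shows in the picture. A call takes as long as a camera call.
- eyes.search_frame(camera, target): "rect" ([centre column, centre row, width, height] in pixels, round what is visible of it).
- eyes.regions_of(camera, target): "region" (400x640 bool, what is visible of it) and "rect" ([centre column, centre row, width, height] in pixels, round what is visible of it).
The state is a dict: "t": time; "qpos": joint angles; "joint_vel": joint speeds; "joint_efforts": joint torques, N m; "ee_pos": TCP position; "eef_rot": TCP orientation; "force": force on the tool from outside, world axes, zero at the start; "torque": the same for the moment, N m; "opening": finger opening in m.
Only numpy, scipy, OpenCV 4.12 (cv2) and the standard library are available. Lean on these libraries where they do the work, as an engineer would, in place of code of your own. Each camera call takes 0.05 s, during which the arm holds its last target.

## Task

Lay out the sowing station on the grey mat: stand the clay pot in the middle of the white saucer and the black pot in the middle of the red saucer, stand the amber flask on the mat midway between the two saucers and close it with the blue stopper, pushed in down to its head. Set the seed dish flat on the mat squarely in front of the flask, on the robot's side of the row of pots, leaving a gap of about 3 cm between dish and flask. Everything stands upright, the flask and the clay pot are set down gently rather than dropped, and the saucers and the flask of green solution stay where they are.

Things in the scene. Friction and masses are not known exactly. Their poses are not given: they have to be found in the camera images.
- clay_pot: Empty round terracotta pot, upright on the bench, opening up. 55 mm tall, foot 42 mm in diameter; the top 17 mm (38 to 55 mm up) is an upright rim band 60 mm in outer diameter, the place to grip it across. Origin: centre of the underside, z up. 60 to 130 g.
- black_pot: Empty round black plastic pot of the same shape and size as the clay pot (55 mm tall, rim band 60 mm in diameter from 38 to 55 mm up, foot 42 mm). Origin: centre of the underside, z up. 35 to 70 g.
- flask: Empty, open amber glass conical flask, 105 mm tall, base 64 mm in diameter, tapering to an upright neck 35 mm in outer diameter from 70 to 105 mm up, the place to grip it. The mouth at the top is 28 mm wide and 34 mm deep. Origin: centre of the underside, z up. 60 to 130 g.
- stopper: Blue plastic flask stopper standing on its plug: plug 20 mm long, 19 mm in diameter at the foot widening to 23 mm; on top of it a round head 32 mm in diameter and 18 mm tall (20 to 38 mm up), the place to grip it. It drops loosely into the flask's mouth until the head rests on the rim, the foot then being 85 mm above the flask's underside. Origin: centre of the plug's foot, z up. 30 g.
- seed_dish: Closed flat round clear dish with white paper and brown seeds in it, 54 mm in diameter, 18 mm tall, lying flat. Origin: centre of the underside, z up. 28 to 56 g.
- red_saucer: Red round drip saucer on the mat, loose, 120 g: 92 mm in diameter at the rim, 14 mm tall, inner floor 66 mm in diameter and 4 mm above its underside. Origin: centre of the underside, z up.
- white_saucer: White round drip saucer on the mat, the same size as the red one (inner floor 4 mm above its underside). Origin: centre of the underside, z up. The two saucers stand 250 mm apart, centre to centre; which is on the left varies.
- mat: Fixed grey bench mat, 280 mm (its x) by 360 mm (its y), 3 mm thick, turned by up to 0.3 rad. Origin: centre of its underside. Its y axis is the line through the two saucers, which stand at y = +125 and -125 mm on it; its x axis points away from the robot, so squarely in front of the flask is its -x. A pair of steel tweezers lies on it along its far edge.
- green_flask: Bystander: clear conical flask of green solution with a white plug and a yellow band round the neck, base 80 mm in diameter, 147 mm tall with its plug, standing among the things to be moved. Leave it. Origin: centre of the underside, z up.

How it is judged:
At the end, for the whole second after the job is handed in: Clay pot in white saucer, black pot in red, within 12 mm of centre; flask on mat within 15 mm of midway; stopper seated (foot 80-89 mm up the flask); dish flat in front, 74-106 mm centre to centre, 20 mm sideways; saucers within 15 mm, green flask 30 mm of start; upright, released, at rest (horizontal distance between clay_pot and white_saucer below 0.012 m and z of clay_pot in the frame of white_saucer between 0.001 and 0.008 m and angle between each of clay_pot, black_pot, flask, seed_dish's own z axis and vertical below 0.1 rad and horizontal distance between black_pot and red_saucer below 0.012 m and z of black_pot in the frame of red_saucer between 0.001 and 0.008 m and x of flask in the frame of mat between -0.015 and 0.015 m and y of flask in the frame of mat between -0.015 and 0.015 m and z of flask in the frame of mat between 0 and 0.007 m and horizontal distance between stopper and flask below 0.008 m and z of stopper in the frame of flask between 0.08 and 0.089 m and angle between stopper's own z axis and vertical below 0.12 rad and horizontal distance between seed_dish and flask between 0.074 and 0.106 m and y of seed_dish in the frame of mat between -0.02 and 0.02 m and x of seed_dish in the frame of mat below -0.05 m and z of seed_dish in the frame of mat between 0 and 0.007 m and distance of each of red_saucer, white_saucer from where it was at the start of the episode below 0.015 m and distance of green_flask from where it was at the start of the episode below 0.03 m and linear speed of each of clay_pot, black_pot, flask, stopper, seed_dish below 0.02 m/s and contact force between each of clay_pot, black_pot, flask, stopper, seed_dish and the fingers below 0.1 N); the robot touches nothing.
It fails at once if the flask of green solution is knocked over (tilted by more than 0.35 rad) (angle between green_flask's own z axis and vertical above 0.35 rad).
It fails at once if the amber flask or the clay pot is dropped: moving faster than 0.5 m/s within 15 mm of where it stands ((height (world z) of flask below 0.015 m and linear speed of flask above 0.5 m/s) or (height (world z) of clay_pot below 0.018 m and linear speed of clay_pot above 0.5 m/s)).
It also fails if it takes over 128 s, if anything falls off the work surface, if the arm or the gripper's body presses on something with over 40 N, if the wrist force passes 120 N, or if a joint passes its speed limit or range.

## Working session

There is one attempt and no reset: what is moved stays moved. The work goes in short steps, Python scripts to look and compute and a shell command to move; the robot and the scene stay as the last step left them, time stands still between calls to the robot, and variables do not carry over. Pictures are saved under pics/ and viewed, and the job is handed in when it is done.

```bash
mkdir -p pics; cat > h.py <<'E'
import numpy as np, cv2
from scipy.spatial.transform import Rotation as R
from workcell import robot, eyes
def K(c):
    f=200/np.tan(np.radians(c['vfov'])/2); return np.array([[f,0,c['cx']],[0,f,c['cy']],[0,0,1]])
def rot(c):
    r=np.array(c['rotation'],float)
    return r if r.shape==(3,3) else R.from_quat(r).as_matrix()
def world(c,uv,z):
    p=cv2.undistortPoints(np.array(uv,float).reshape(-1,1,2),K(c),np.array(c['D'],float)).reshape(-1,2)
    z=np.array(z,float).reshape(-1)
    pc=np.c_[p[:,0]*z,-p[:,1]*z,-z]
    return pc@rot(c).T+np.array(c['position'])
def ray_at(c,uv,h):
    a=world(c,uv,np.ones(len(np.array(uv,float).reshape(-1,2)))); o=np.array(c['position']); d=a-o
    return o+d*((h-o[2])/d[:,2])[:,None]
def cloud(c,m):
    v,u=np.nonzero(m&(c['range_z']>0)); return world(c,np.c_[u,v],c['range_z'][v,u])
def save(c,n): cv2.imwrite('pics/'+n,c['img'][:,:,::-1])
E
python3 - <<'E'
from h import *
s=robot.observe(); print({k:np.round(v,3).tolist() for k,v in s.items()})
for n in ['side','top','wrist']:
    c=eyes.capture(n); save(c,n+'0.png'); print(n,c['vfov'],c['cx'],c['cy'],c['D'],np.round(c['position'],3),np.round(c['rotation'],3).tolist())
    if n!='wrist':
      for t in ['clay_pot','black_pot','flask','stopper','seed_dish','red_saucer','white_saucer','mat','green_flask']:
        for r in eyes.regions_of(n,t)[:2]:
            P=cloud(c,r['region']); 
            print(n,t,round(r['p'],2),np.round(r['rect']).astype(int).tolist(),np.round(np.median(P,0),3) if len(P) else None,np.round(np.percentile(P,[2,98],axis=0),3).tolist() if len(P) else None)
E
```

```text
{'t': 0.0, 'qpos': [-1.311, 0.6, -0.003, 1.6, 0.002, 0.943, -0.08], 'joint_vel': [-0.001, -0.002, 0.0, -0.001, -0.002, -0.001, -0.001], 'joint_efforts': [0.0, -77.646, 1.565, -25.801, 0.012, 0.009, -0.0], 'ee_pos': [0.239, 0.684, 0.191], 'eef_rot': [0.118, 0.697, -0.119, 0.697], 'force': [-0.097, -0.245, 0.163], 'torque': [0.022, -0.032, 0.029], 'opening': 0.085}
side 44.681720159264486 314.9379982450689 196.4777353475045 [-0.0733597  0.         0.         0.         0.       ] [ 0.353 -0.872  0.974] [0.385, -0.03, -0.08, 0.919]
side clay_pot 0.65 [341, 176, 23, 27] [0.602 0.142 0.039] [[0.573, 0.116, -0.001], [0.635, 0.235, 0.057]]
side clay_pot 0.45 [338, 251, 35, 35] [ 0.534 -0.112  0.009] [[0.493, -0.156, 0.003], [0.574, -0.075, 0.019]]
side black_pot 0.51 [289, 153, 19, 25] [0.454 0.275 0.043] [[0.432, 0.232, 0.002], [0.486, 0.352, 0.059]]
side flask 0.95 [276, 124, 17, 36] [0.435 0.387 0.049] [[0.411, 0.373, 0.007], [0.458, 0.419, 0.105]]
side stopper 0.43 [347, 303, 135, 138] [ 0.512 -0.264  0.003] [[0.38, -0.418, -0.001], [0.657, -0.071, 0.007]]
side seed_dish 0.52 [315, 128,
[... 997 characters left out ...]
 0.92 [167, 183, 26, 22] [0.568 0.412 0.019] [[0.544, 0.387, 0.001], [0.594, 0.438, 0.023]]
top red_saucer 0.6 [387, 200, 41, 38] [ 0.538 -0.117  0.009] [[0.497, -0.157, 0.004], [0.578, -0.076, 0.02]]
top white_saucer 0.84 [489, 212, 33, 36] [ 0.508 -0.368  0.009] [[0.468, -0.406, 0.004], [0.548, -0.326, 0.019]]
top mat 0.86 [434, 207, 161, 130] [ 0.51  -0.237  0.003] [[0.382, -0.414, -0.001], [0.659, -0.065, 0.008]]
top green_flask 0.56 [284, 224, 36, 34] [0.464 0.124 0.06 ] [[0.436, 0.094, 0.001], [0.509, 0.164, 0.15]]
wrist 70.55047313642896 316.3715640242657 202.03771008742106 [-0.00064457  0.          0.          0.          0.        ] [0.176 0.706 0.374] [-0.109, -0.078, 0.574, 0.808]
```

View pics/top0.png

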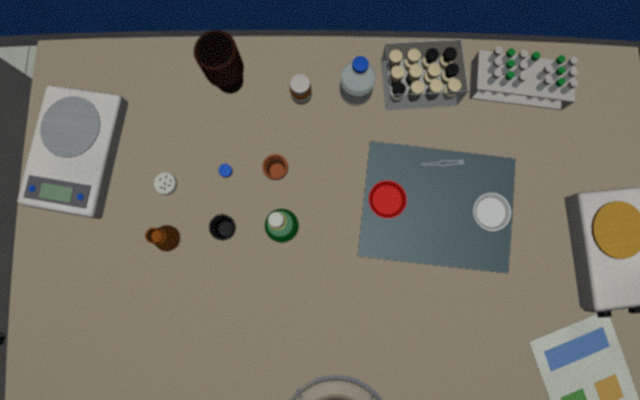

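View pics/side0.png

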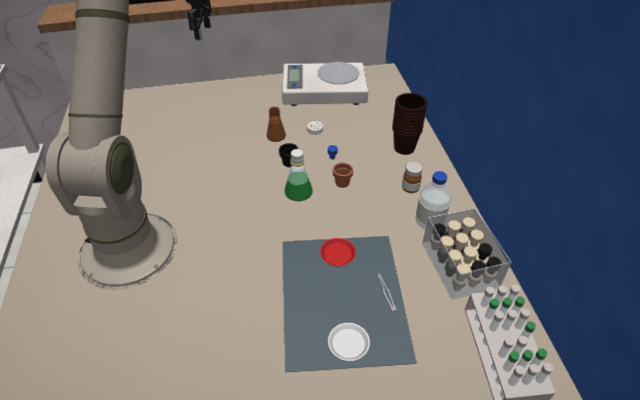

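View pics/wrist0.png

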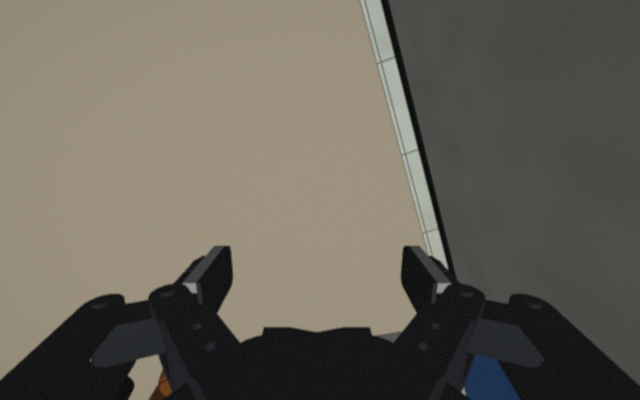

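```bash
cat >> h.py <<'E'
from scipy.optimize import least_squares
def fitc(P,r=None):
    P=P[:,:2]; c0=(P.min(0)+P.max(0))/2
    if r is None:
        s=least_squares(lambda q:np.hypot(*(P-q[:2]).T)-q[2],[*c0,.02],loss='soft_l1',f_scale=.002)
    else: s=least_squares(lambda q:np.hypot(*(P-q[:2]).T)-r,c0,loss='soft_l1',f_scale=.002)
    return s.x
def outl(c,mask,h):
    # centre of silhouette contour projected at height h
    cs,_=cv2.findContours(mask.astype(np.uint8),cv2.RETR_EXTERNAL,cv2.CHAIN_APPROX_NONE)
    k=max(cs,key=cv2.contourArea).reshape(-1,2)
    return ray_at(c,k,h)
def delta(target,yaw=None):
    """shift in tool axes from current measured pose to world target"""
    s=robot.observe(); T=R.from_quat(s['eef_rot']); d=T.inv().apply(np.array(target)-s['ee_pos'])
    return np.round(d,4)
E
python3 - <<'E'
from h import *
s=robot.observe(); print(np.round(R.from_quat(s['eef_rot']).as_matrix(),3))
tops={'clay_pot':.055,'black_pot':.055,'flask':.105,'stopper':.038,'seed_dish':.018,'red_saucer':.017,'white_saucer':.017}
for n in ['side','top']:
    c=eyes.capture(n); np.save(n+'.npy',c['range_z'])
    for t,h in tops.items():
        L=eyes.regions_of(n,t)
        for r in L[:1]:
            P=cloud(c,r['region']); zt=np.percentile(P[:,2],97); Q=P[P[:,2]>h-.012]
            print(n,t,round(r['p'],2),'zt %.4f'%zt,'n',len(Q),'bbox mid',np.round((np.percentile(Q,3,axis=0)+np.percentile(Q,97,axis=0))/2,4)[:2],'fit',np.round(fitc(Q),4), 'outline',np.round(fitc(outl(c,r['region'],h)),4))
    r=eyes.regions_of(n,'mat')[0]; cs,_=cv2.findContours(r['region'].astype(np.uint8),cv2.RETR_EXTERNAL,cv2.CHAIN_APPROX_NONE)
    k=max(cs,key=cv2.contourArea); W=ray_at(c,k.reshape(-1,2),.003)[:,:2]
    (mc,sz,a)=cv2.minAreaRect((W*1000).astype(np.float32)); print('mat',mc,sz,a)
E
```

```text
[[ 0.     0.33   0.944]
 [ 0.     0.944 -0.33 ]
 [-1.     0.     0.   ]]
side clay_pot 0.75 zt 0.0564 n 170 bbox mid [0.5992 0.1442] fit [0.6004 0.1442 0.0267] outline [0.5951 0.1258 0.0423]
side black_pot 0.77 zt 0.0572 n 104 bbox mid [0.4572 0.2619] fit [0.4593 0.2618 0.0264] outline [-177.2667   37.5863  181.6033]
side flask 0.69 zt 0.1052 n 77 bbox mid [0.4378 0.4028] fit [0.4374 0.4028 0.0158] outline [0.6099 0.3146 0.1949]
side stopper 0.55 zt 0.0578 n 220 bbox mid [0.4571 0.2624] fit [0.4596 0.2619 0.0262] outline [0.2719 0.2934 0.1947]
side seed_dish 0.71 zt 0.0231 n 176 bbox mid [0.566  0.4109] fit [0.5657 0.4101 0.021 ] outline [0.564  0.4049 0.0323]
side red_saucer 0.59 zt 0.0185 n 716 bbox mid [ 0.534  -0.1142] fit [ 0.5343 -0.1114  0.0319] outline [ 0.5333 -0.1164  0.0435]
side white_saucer 0.78 zt 0.0187 n 1182 bbox mid [ 0.5076 -0.3637] fit [ 0.5084 -0.3618  0.0331] outline [ 0.5074 -0.3645  0.0451]
mat (520.92431640625, -240.67446899414062) (360.247802734375, 281.92596435546875) 83.74056243896484
top clay_pot 0.81 zt 0.0575 n 212 bbox mid [0.6024 0.1453] fit [0.6028 0
[... 169 characters left out ...]
ask 0.9 zt 0.1064 n 126 bbox mid [0.438  0.4032] fit [0.4383 0.403  0.0153] outline [0.4336 0.376  0.0318]
top stopper 0.45 zt 0.0419 n 134 bbox mid [0.5955 0.2626] fit [0.5954 0.2627 0.0108] outline [0.5954 0.263  0.0144]
top seed_dish 0.89 zt 0.0225 n 420 bbox mid [0.5688 0.4125] fit [0.5684 0.4126 0.0198] outline [0.569  0.412  0.0282]
top red_saucer 0.84 zt 0.0194 n 1074 bbox mid [ 0.5365 -0.1165] fit [ 0.5369 -0.1178  0.033 ] outline [ 0.5362 -0.1167  0.0447]
top white_saucer 0.87 zt 0.0184 n 1003 bbox mid [ 0.5076 -0.3668] fit [ 0.5081 -0.3683  0.0324] outline [ 0.5073 -0.3654  0.0438]
mat (521.7033081054688, -240.89791870117188) (361.1053466796875, 283.6360778808594) 83.61485290527344
```

```bash
python3 -c "
from h import *
print(delta([.438,.403,.19]))"
python3 -m inch '[[[0,-0.1,0.14,0,0,0],[0,-0.2,0.28,0,0,0],[0,-0.2,0.28,0,0,0],[0,-0.2,0.28,0,0,0],[0,-0.2,0.28,0,0,0],[0,-0.2,0.28,0,0,0],[0,-0.2,0.28,0,0,0],[0,-0.2,0.28,0,0,0]]]' 0.0854
```

```text
[ 0.0021 -0.1999  0.2802]
t: 2.62
ee_pos: [0.4325, 0.4101, 0.1923]
eef_rot: [0.119, 0.697, -0.118, 0.697]
force: [1.2, 0.1, 0.7]
opening: 0.0855
```

```bash
cat >> h.py <<'E'
def look(t,h,n,cam='wrist',top=.012):
    c=eyes.capture(cam); save(c,n)
    L=eyes.regions_of(cam,t)
    for r in L[:2]:
        P=cloud(c,r['region']); Q=P[P[:,2]>h-top]
        if len(Q)<5: print(t,r['p'],'few'); continue
        print(t,round(r['p'],2),np.round(r['rect']).astype(int).tolist(),'zt %.4f'%np.percentile(P[:,2],97),'mid',np.round((np.percentile(Q,2,axis=0)+np.percentile(Q,98,axis=0))/2,4)[:2],'fit',np.round(fitc(Q),4),'outl',np.round(fitc(outl(c,r['region'],h)),4))
    return c,L
E
python3 - <<'E'
from h import *
look('flask',.105,'w1.png'); s=robot.observe(); print(s['ee_pos'])
E
```

```text
flask 0.78 [315, 187, 44, 56] zt 0.1054 mid [0.4363 0.4038] fit [0.4362 0.4038 0.0154] outl [0.4233 0.4095 0.0254]
flask 0.23 [21, 350, 42, 46] zt 0.0170 mid [0.4281 0.247 ] fit [19.5826  6.1203 20.035 ] outl [0.4895 0.0283 0.0283]
[0.43687862 0.4044068  0.19247627]
```

View pics/w1.png

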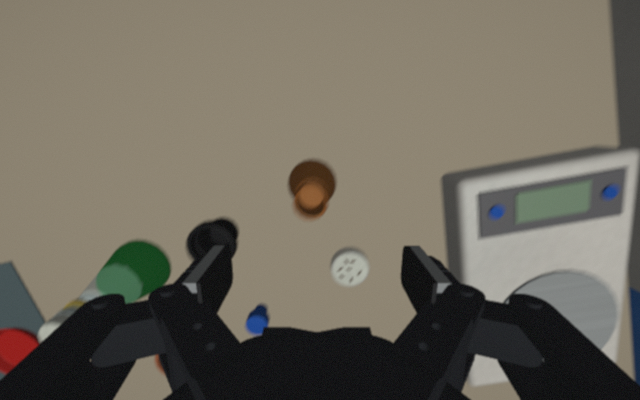

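```bash
python3 -m inch '[[[0.04,0,0,0,0,0],[0.08,0,0,0,0,0],[0.1,0,0,0,0,0],[0.115,0,0,0,0,0],[0.12,0,0,0,0,0],[0.122,0,0,0,0,0],[0.122,0,0,0,0,0]]]' && python3 -m inch '[[[0,0,0,0,0,0],[0,0,0,0,0,0],[0,0,0,0,0,0],[0,0,0,0,0,0],[0,0,0,0,0,0],[0,0,0,0,0,0]]]' 0.0
```

```text
t: 3.3
ee_pos: [0.4317, 0.4121, 0.0703]
eef_rot: [0.119, 0.697, -0.118, 0.697]
force: [0.0, -0.5, 0.1]
opening: 0.0852
t: 3.8
ee_pos: [0.4317, 0.4119, 0.0704]
eef_rot: [0.119, 0.697, -0.118, 0.697]
force: [-0.4, -0.1, -0.9]
opening: 0.0125
```

```bash
python3 - <<'E'
from h import *
s=robot.observe(); print(s['ee_pos'],s['opening'],s['force'])
look('flask',.105,'w2.png'); c=eyes.capture('side'); cv2.imwrite('pics/s2.png',cv2.resize(c['img'][60:220,200:456,::-1],None,fx=3,fy=3));s=robot.observe(); print(s['ee_pos'],s['opening'],s['force'])
E
```

```text
[0.43169541 0.41185253 0.07039925] 0.01246136669441692 [-0.42800438 -0.13976585 -0.88567864]
flask 0.59 [312, 230, 73, 110] zt 0.1052 mid [0.436  0.4065] fit [0.4354 0.4037 0.0156] outl [0.4138 0.4142 0.0215]
[0.43159367 0.41173272 0.07013141] 0.0005553754603912219 [0.55072589 0.40839078 0.04580193]
```

View pics/w2.png

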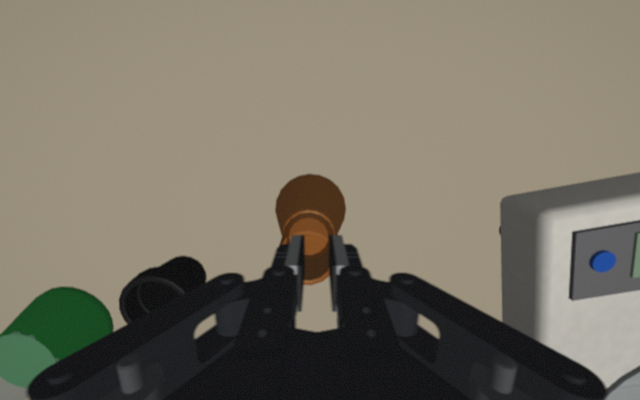

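View pics/s2.png

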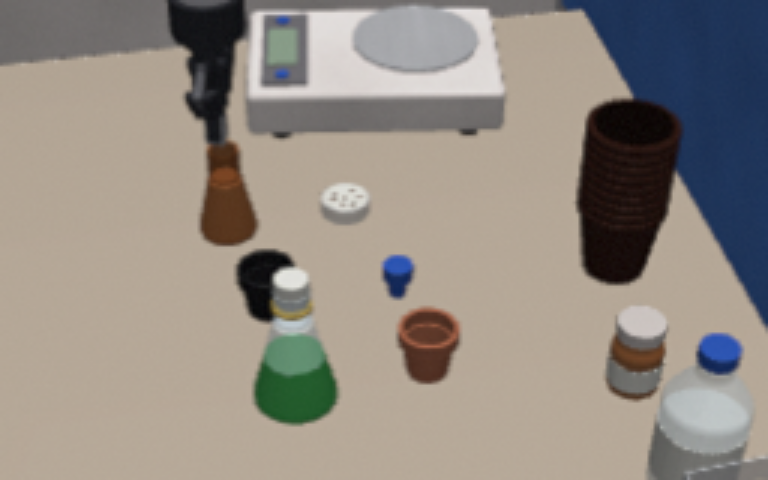

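```bash
python3 - <<'E'
from h import *
c=eyes.capture('wrist'); save(c,'w3.png'); print(c['position'])
for u,v in [(300,240),(310,240),(320,240),(330,240),(312,225),(312,265),(300,260),(330,260),(312,205)]:
    z=c['range_z'][v,u]; print((u,v),z,np.round(world(c,[[u,v]],[z]),4))
c2=eyes.capture('side'); 
# side pixels around fingertip
for v in range(98,112,2):
  for u in [268,272,276]:
    print((u,v),np.round(world(c2,[[u,v]],[c2['range_z'][v,u]]),3)[0],end=' ')
  print()
E
```

```text
[0.36845228 0.43318888 0.25177375]
(300, 240) 0.1941846 [[0.4372 0.3973 0.0715]]
(310, 240) 0.14263411 [[0.4206 0.4116 0.1194]]
(320, 240) 0.14307497 [[0.4224 0.4163 0.1189]]
(330, 240) 0.15903261 [[0.4303 0.4197 0.1041]]
(312, 225) 0.16538018 [[0.4213 0.412  0.0959]]
(312, 265) 0.116175495 [[0.4205 0.4131 0.1466]]
(300, 260) 0.12946974 [[0.4226 0.4063 0.134 ]]
(330, 260) 0.12162438 [[0.4236 0.4201 0.1411]]
(312, 205) 0.19827159 [[0.4191 0.4123 0.0612]]
(268, 98) [0.421 0.379 0.165] (272, 98) [0.432 0.373 0.167] (276, 98) [0.462 0.624 0.003] 
(268, 100) [0.422 0.407 0.14 ] (272, 100) [0.434 0.404 0.141] (276, 100) [0.461 0.61  0.004] 
(268, 102) [0.421 0.409 0.131] (272, 102) [0.433 0.399 0.136] (276, 102) [0.46  0.603 0.   ] 
(268, 104) [0.43  0.596 0.   ] (272, 104) [0.432 0.399 0.129] (276, 104) [0.446 0.415 0.117] 
(268, 106) [ 0.353 -0.872  0.974] (272, 106) [0.432 0.397 0.123] (276, 106) [0.446 0.42  0.106] 
(268, 108) [ 0.428  0.574 -0.002] (272, 108) [0.433 0.418 0.102] (276, 108) [0.445 0.417 0.101] 
(268, 110) [0.427 0.558 0.001] (272, 110) [0.432 0.417 0.095] (276, 110) [0.444 0.413 0.096]
```

View pics/w3.png

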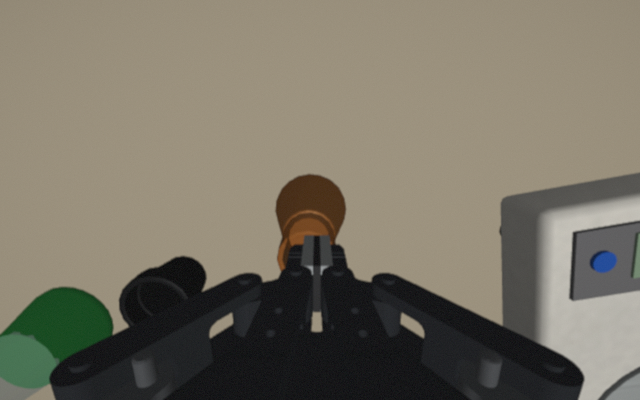

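```bash
python3 - <<'E'
from h import *
c=eyes.capture('wrist'); 
for col in (309,325,297,335):
  print(col)
  for v in range(200,300,6):
    z=c['range_z'][v,col]; print(v,c['img'][v,col],np.round(world(c,[[col,v]],[z]),3)[0])
cv2.imwrite('pics/w3z.png',cv2.resize(c['img'][160:320,220:420,::-1],None,fx=4,fy=4,interpolation=cv2.INTER_CUBIC)[:600])
c=eyes.capture('side'); cv2.imwrite('pics/s3z.png',cv2.resize(c['img'][70:150,230:330,::-1],None,fx=7,fy=7,interpolation=cv2.INTER_CUBIC))
E
```

```text
309
200 [75 51 29] [0.416 0.411 0.055]
206 [76 50 28] [0.419 0.41  0.063]
212 [126  86  52] [0.421 0.409 0.069]
218 [105  63  30] [0.421 0.41  0.082]
224 [118  73  35] [0.421 0.41  0.094]
230 [125  77  40] [0.421 0.411 0.104]
236 [72 68 65] [0.42  0.411 0.115]
242 [63 66 66] [0.421 0.411 0.121]
248 [63 65 65] [0.42  0.411 0.129]
254 [65 67 67] [0.421 0.411 0.135]
260 [64 66 66] [0.421 0.412 0.141]
266 [127 130 130] [0.421 0.412 0.146]
272 [20 22 23] [0.419 0.412 0.154]
278 [22 21 23] [0.42  0.412 0.157]
284 [22 22 22] [0.419 0.413 0.162]
290 [16 19 20] [0.422 0.412 0.162]
296 [30 31 34] [0.427 0.41  0.158]
325
200 [74 49 27] [0.422 0.421 0.047]
206 [76 48 21] [0.424 0.42  0.057]
212 [77 49 25] [0.426 0.419 0.064]
218 [123  79  43] [0.428 0.418 0.069]
224 [80 51 26] [0.428 0.418 0.082]
230 [117  70  33] [0.428 0.418 0.093]
236 [69 65 64] [0.423 0.419 0.114]
242 [62 64 64] [0.423 0.419 0.123]
248 [63 64 64] [0.423 0.418 0.129]
254 [64 66 65] [0.423 0.418 0.136]
260 [62 65 64] [0.423 0.418 0.14 ]
266 [125 128 129] [0.423 0.418 0.146]
272 [24 23 25] [0.422 0.418 0.153]
278 [23 26 24] [0.
[... 634 characters left out ...]
9 20 22] [0.418 0.409 0.162]
290 [19 21 22] [0.418 0.409 0.166]
296 [24 26 28] [0.413 0.411 0.177]
335
200 [74 49 23] [0.428 0.428 0.035]
206 [77 52 30] [0.431 0.427 0.043]
212 [76 51 29] [0.433 0.425 0.049]
218 [75 49 25] [0.435 0.424 0.057]
224 [76 48 25] [0.437 0.423 0.064]
230 [81 51 27] [0.44  0.422 0.066]
236 [82 56 36] [0.444 0.421 0.067]
242 [115 102  84] [0.438 0.421 0.091]
248 [24 22 22] [0.429 0.422 0.119]
254 [28 27 30] [0.428 0.422 0.127]
260 [25 26 28] [0.428 0.421 0.134]
266 [22 24 22] [0.423 0.422 0.149]
272 [31 34 36] [0.421 0.422 0.157]
278 [18 20 23] [0.423 0.421 0.157]
284 [22 21 22] [0.423 0.421 0.161]
290 [25 25 27] [0.422 0.421 0.166]
296 [23 24 24] [0.418 0.422 0.176]
```

View pics/w3z.png

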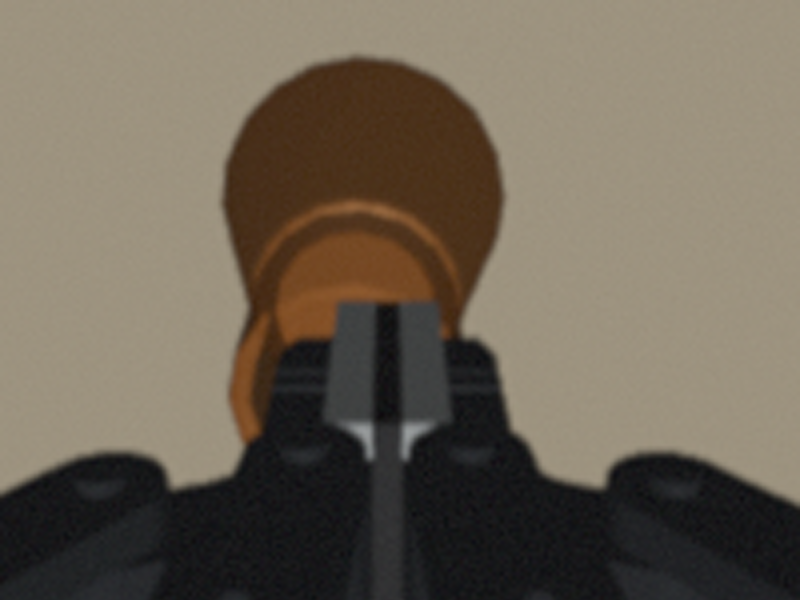

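View pics/s3z.png

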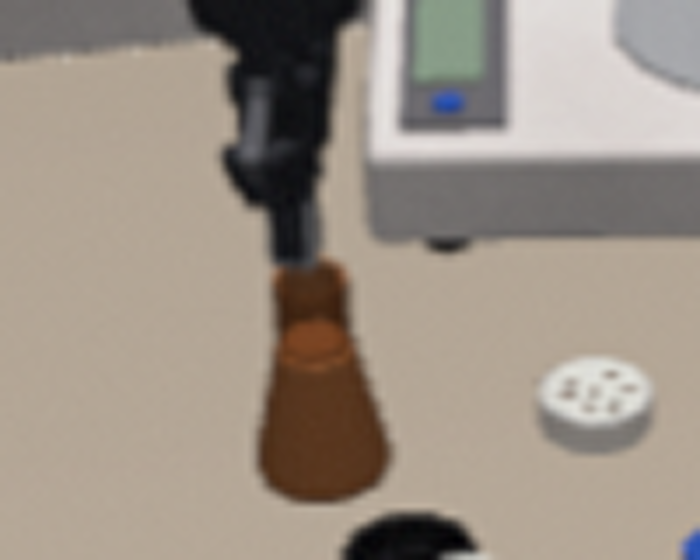

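```bash
python3 -m inch '[[[0,-0.006,0.0077,0,0,0],[0,-0.006,0.0077,0,0,0],[0,-0.006,0.0077,0,0,0],[0,-0.006,0.0077,0,0,0],[0,-0.006,0.0077,0,0,0],[0,-0.006,0.0077,0,0,0]]]' 0.0854 && python3 -m inch '[[[0.01,0,0,0,0,0],[0.02,0,0,0,0,0],[0.03,0,0,0,0,0],[0.04,0,0,0,0,0],[0.047,0,0,0,0,0],[0.047,0,0,0,0,0]]]'
```

```text
t: 4.65
ee_pos: [0.4368, 0.4037, 0.0701]
eef_rot: [0.118, 0.697, -0.118, 0.697]
force: [-0.4, -0.3, 0.0]
opening: 0.0722
t: 5.15
ee_pos: [0.436, 0.4028, 0.0209]
eef_rot: [0.118, 0.698, -0.119, 0.697]
force: [-0.7, 0.2, -0.3]
opening: 0.0854
```

```bash
python3 - <<'E'
from h import *
s=robot.observe(); print(s['ee_pos'],s['opening'],s['force'])
c=eyes.capture('wrist');save(c,'w4.png')
E
```

```text
[0.4359893  0.40275147 0.02090554] 0.08539332590570302 [-0.70213522  0.22473269 -0.305149  ]
```

View pics/w4.png

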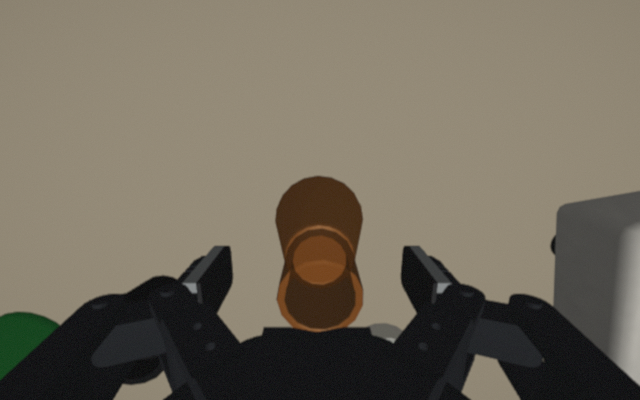

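```bash
python3 -m inch '[[[0,0,0,0,0,0],[0,0,0,0,0,0],[0,0,0,0,0,0],[0,0,0,0,0,0],[0,0,0,0,0,0],[0,0,0,0,0,0],[0,0,0,0,0,0]]]' 0.0 ; python3 - <<'E'
from h import *
c=eyes.capture('wrist');save(c,'w5.png')
for col in (280,285,290,295,340,345):
  for v in range(225,285,8):
    print((col,v),np.round(world(c,[[col,v]],[c['range_z'][v,col]]),3)[0],end=' ')
  print()
E
```

```text
t: 5.78
ee_pos: [0.4372, 0.404, 0.024]
eef_rot: [0.119, 0.697, -0.118, 0.697]
force: [-0.6, 0.2, 5.2]
opening: 0.0345
(280, 225) [0.422 0.386 0.046] (280, 233) [0.424 0.386 0.054] (280, 241) [0.421 0.39  0.075] (280, 249) [0.422 0.39  0.083] (280, 257) [0.426 0.389 0.082] (280, 265) [0.424 0.391 0.095] (280, 273) [0.424 0.393 0.104] (280, 281) [0.427 0.392 0.104] 
(285, 225) [0.42  0.391 0.057] (285, 233) [0.422 0.391 0.064] (285, 241) [0.424 0.39  0.068] (285, 249) [0.424 0.392 0.08 ] (285, 257) [0.423 0.394 0.092] (285, 265) [0.421 0.396 0.103] (285, 273) [0.423 0.395 0.105] (285, 281) [0.433 0.39  0.093] 
(290, 225) [0.419 0.394 0.061] (290, 233) [0.421 0.394 0.068] (290, 241) [0.422 0.395 0.078] (290, 249) [0.421 0.397 0.09 ] (290, 257) [0.421 0.398 0.099] (290, 265) [0.421 0.398 0.104] (290, 273) [0.436 0.39  0.081] (290, 281) [0.439 0.389 0.085] 
(295, 225) [0.418 0.398 0.066] (295, 233) [0.42  0.398 0.073] (295, 241) [0.421 0.398 0.082] (295, 249) [0.42  0.4   0.094] (295, 257) [0.42  0.4   0.102] (295, 265) [0.422 0.4   0.105] (295, 273) [0.441 0.39  0.074] (295, 281) [0.442 0.39  0.08 ] 
(340, 225) [0.427 0.42  0.063] (340, 233) [0.43  0.419 0.068] (340, 241) [0.428 0.418 0.081] (340, 249) [0.427 0.418 0.091] (340, 257) [0.426 0.417 0.101] (340, 265) [0.427 0.417 0.106] (340, 273) [0.447 0.413 0.076] (340, 281) [0.448 0.412 0.083] 
(345, 225) [0.429 0.423 0.06 ] (345, 233) [0.431 0.421 0.066] (345, 241) [0.433 0.42  0.071] (345, 249) [0.43  0.42  0.087] (345, 257) [0.429 0.419 0.096] (345, 265) [0.428 0.418 0.104] (345, 273) [0.432 0.417 0.104] (345, 281) [0.444 0.415 0.089]
```

View pics/w5.png

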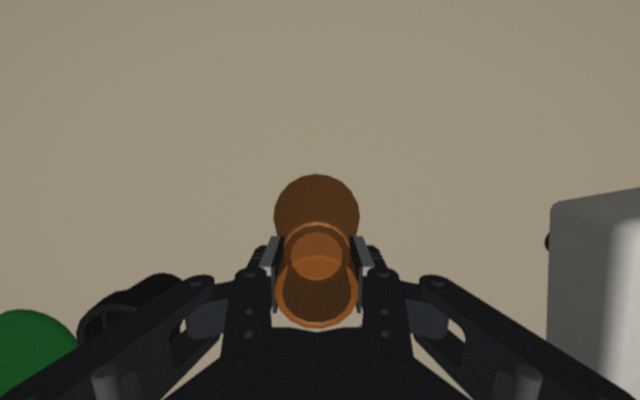

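```bash
python3 -m inch '[[[-0.02,0,0,0,0,0],[-0.05,0,0,0,0,0],[-0.09,0,0,0,0,0],[-0.13,0,0,0,0,0],[-0.17,0,0,0,0,0],[-0.19,0,0,0,0,0],[-0.19,0,0,0,0,0]]]' && python3 -m inch '[[[0,-0.03,0.015,0,0,0],[0,-0.06,0.03,0,0,0],[0,-0.1,0.05,0,0,0],[0,-0.13,0.065,0,0,0],[0,-0.17,0.085,0,0,0],[0,-0.2,0.1,0,0,0],[0,-0.24,0.12,0,0,0],[0,-0.24,0.12,0,0,0]]]';  python3 -c "
from h import *
s=robot.observe();print(s['qpos'],s['opening'],delta([.5214,-.2408,.214]))"
```

```text
t: 6.42
ee_pos: [0.4387, 0.4053, 0.2187]
eef_rot: [0.121, 0.695, -0.116, 0.699]
force: [-0.0, 0.5, -0.9]
opening: 0.0349
t: 7.08
ee_pos: [0.4706, 0.1292, 0.2126]
eef_rot: [0.12, 0.697, -0.123, 0.696]
force: [-1.0, -0.4, -0.9]
opening: 0.0348
[-0.41961747  0.29033213  0.04234788  2.10731478 -0.01358144  0.7466104
  0.85647712] 0.034819176091230516 [-1.000e-04 -3.309e-01  1.731e-01]
```

```bash
python3 -m inch '[[[0,-0.035,0.018,0,0,0],[0,-0.07,0.036,0,0,0],[0,-0.1,0.054,0,0,0],[0,-0.14,0.072,0,0,0],[0,-0.17,0.09,0,0,0],[0,-0.21,0.108,0,0,0],[0,-0.24,0.126,0,0,0],[0,-0.27,0.144,0,0,0]]]' && python3 -m inch '[[[0,-0.03,0.015,0,0,0],[0,-0.06,0.03,0,0,0],[0,-0.06,0.03,0,0,0],[0,-0.06,0.03,0,0,0]]]';  python3 -c "
from h import *
s=robot.observe();print(s['qpos'],s['opening'],delta([.5214,-.2408,.214]))
c=eyes.capture('wrist');save(c,'w6.png');
s=robot.observe();print(s['ee_pos'],delta([.5214,-.2408,.214]))"
```

```text
t: 7.75
ee_pos: [0.5168, -0.1673, 0.2125]
eef_rot: [0.119, 0.697, -0.119, 0.697]
force: [0.9, 0.8, -0.5]
opening: 0.0347
t: 8.08
ee_pos: [0.5252, -0.2334, 0.2122]
eef_rot: [0.12, 0.697, -0.12, 0.696]
force: [-0.4, 1.0, -1.7]
opening: 0.0343
[ 0.22511528  0.39750642  0.13018493  1.93342659 -0.06809342  0.81598212
  1.62214422] 0.03434134995917314 [-0.0018 -0.0082 -0.0011]
[ 0.52534183 -0.23150451  0.21223452] [-0.0018 -0.0101 -0.0006]
```

View pics/w6.png

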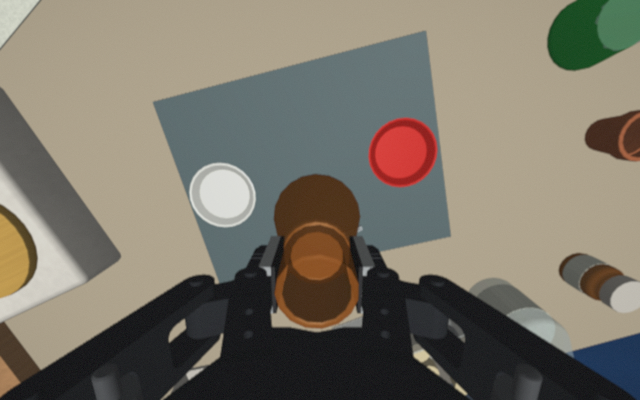

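```bash
python3 -m inch '[[[0.03,-0.005,0,0,0,0],[0.065,-0.01,0,0,0,0],[0.1,-0.01,0,0,0,0],[0.13,-0.01,0,0,0,0],[0.155,-0.01,0,0,0,0],[0.168,-0.01,0,0,0,0],[0.172,-0.01,0,0,0,0],[0.172,-0.01,0,0,0,0]]]'; python3 - <<'E'
from h import *
c=eyes.capture('wrist')
s=robot.observe();print(s['ee_pos'],s['force'],delta([.5214,-.2408,.027]))
for n in ['top','side']: look('flask',.12,n+'7.png',n)
E
```

```text
t: 8.8
ee_pos: [0.5222, -0.2391, 0.0401]
eef_rot: [0.118, 0.698, -0.117, 0.696]
force: [-0.2, 0.4, -0.9]
opening: 0.0345
[ 0.52280669 -0.23980227  0.04117684] [ 0.76758954  0.60869519 -0.47319317] [ 0.0142 -0.0014 -0.001 ]
flask 0.89 [442, 207, 22, 24] zt 0.1210 mid [ 0.5115 -0.2307] fit [ 0.528  -0.2411  0.0214] outl [ 0.5036 -0.2135  0.0226]
flask 0.88 few
```

```bash
python3 -m inch '[[[0.003,0,0,0,0,0],[0.006,0,0,0,0,0],[0.009,0,0,0,0,0],[0.011,0,0,0,0,0],[0.013,0,0,0,0,0],[0.0145,0,0,0,0,0],[0.0145,0,0,0,0,0]]]'
```

```text
t: 9.63
ee_pos: [0.5226, -0.241, 0.027]
eef_rot: [0.119, 0.697, -0.119, 0.697]
force: [-1.6, 1.7, 6.4]
opening: 0.0344
```

```bash
python3 -m inch '[[[0,0,0,0,0,0],[0,0,0,0,0,0],[0,0,0,0,0,0],[0,0,0,0,0,0],[0,0,0,0,0,0],[0,0,0,0,0,0]]]' 0.07; python3 -m inch '[[[-0.03,0,0,0,0,0],[-0.07,0,0,0,0,0],[-0.11,0,0,0,0,0],[-0.15,0,0,0,0,0],[-0.17,0,0,0,0,0],[-0.17,0,0,0,0,0]]]' 0.0854;  python3 - <<'E'
from h import *
look('flask',.108,'w8.png'); look('flask',.108,'t8.png','top')
s=robot.observe();print(s['ee_pos'],delta([.602,.145,.19]))
E
```

```text
t: 10.13
ee_pos: [0.5227, -0.241, 0.0265]
eef_rot: [0.119, 0.697, -0.119, 0.697]
force: [-0.5, 0.5, 0.5]
opening: 0.0702
t: 10.63
ee_pos: [0.525, -0.2421, 0.2017]
eef_rot: [0.118, 0.694, -0.119, 0.7]
force: [0.4, -1.3, 0.6]
opening: 0.0858
flask 0.72 [318, 177, 46, 57] zt 0.1085 mid [ 0.5219 -0.2414] fit [ 0.5216 -0.2412  0.0154] outl [ 0.5096 -0.2371  0.0252]
flask 0.58 few
flask 0.58 [442, 203, 30, 27] zt 0.1100 mid [ 0.5223 -0.2393] fit [ 0.5228 -0.239   0.0157] outl [ 0.5122 -0.2199  0.03  ]
flask 0.31 few
[ 0.52200206 -0.24063941  0.19559499] [ 0.0057  0.3904 -0.0519]
```

View pics/w8.png

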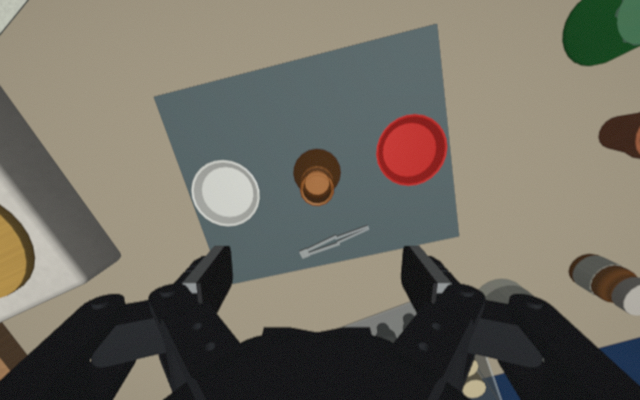

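```bash
python3 -m inch '[[[0,0.04,-0.005,0,0,0],[0,0.08,-0.01,0,0,0],[0,0.12,-0.015,0,0,0],[0,0.16,-0.02,0,0,0],[0,0.2,-0.026,0,0,0],[0,0.24,-0.032,0,0,0],[0,0.28,-0.037,0,0,0],[0,0.32,-0.043,0,0,0]]]'; python3 -m inch '[[[0,0.035,-0.005,0,0,0],[0.02,0.07,-0.009,0,0,0],[0.04,0.07,-0.009,0,0,0],[0.06,0.07,-0.009,0,0,0],[0.06,0.07,-0.009,0,0,0]]]'; python3 - <<'E'
from h import *
look('clay_pot',.055,'w9.png')
s=robot.observe();print(s['ee_pos'],delta([.602,.145,-.023]))
E
```

```text
t: 11.5
ee_pos: [0.5871, 0.077, 0.1948]
eef_rot: [0.118, 0.698, -0.119, 0.696]
force: [1.8, -0.1, 0.2]
opening: 0.0857
t: 11.92
ee_pos: [0.5993, 0.1444, 0.1312]
eef_rot: [0.116, 0.7, -0.119, 0.695]
force: [0.5, -0.3, -0.5]
opening: 0.0853
clay_pot 0.9 [321, 199, 63, 61] zt 0.0558 mid [0.6021 0.1454] fit [0.6016 0.1456 0.0267] outl [0.6017 0.1458 0.0297]
[0.60150003 0.14363741 0.13505239] [0.158  0.0018 0.0005]
```

View pics/w9.png

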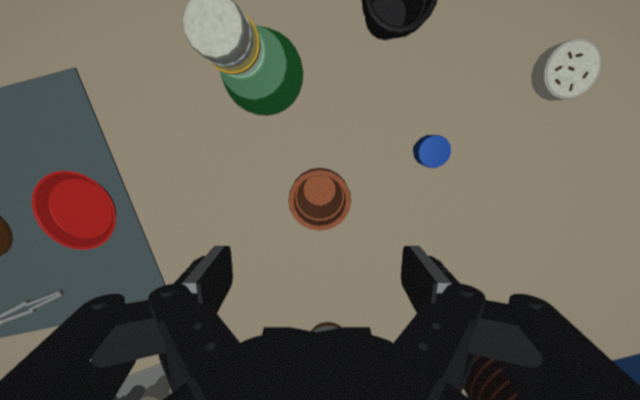

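```bash
python3 -m inch '[[[0.03,0.002,0,0,0,0],[0.07,0.002,0,0,0,0],[0.1,0.002,0,0,0,0],[0.13,0.002,0,0,0,0],[0.145,0.002,0,0,0,0],[0.153,0.002,0,0,0,0],[0.157,0.002,0,0,0,0],[0.157,0.002,0,0,0,0]]]'; python3 -m inch '[[[0,0,0,0,0,0],[0,0,0,0,0,0],[0,0,0,0,0,0],[0,0,0,0,0,0],[0,0,0,0,0,0],[0,0,0,0,0,0]]]' 0.0; python3 - <<'E'
from h import *
look('clay_pot',.055,'w10.png')
s=robot.observe();print(s['ee_pos'],s['opening'],s['force'],delta([.5075,-.365,.147]))
E
```

```text
t: 12.68
ee_pos: [0.6037, 0.1458, -0.02]
eef_rot: [0.119, 0.697, -0.119, 0.697]
force: [-0.1, 0.2, 0.8]
opening: 0.0852
t: 13.18
ee_pos: [0.6041, 0.1463, -0.0183]
eef_rot: [0.119, 0.696, -0.118, 0.698]
force: [-1.5, -0.9, 9.0]
opening: 0.0586
clay_pot 0.93 [317, 267, 134, 124] zt 0.0555 mid [0.6004 0.1465] fit [0.6007 0.1468 0.0264] outl [0.5991 0.1473 0.0295]
[ 0.60416326  0.1463225  -0.01834306] 0.05904938648317638 [-0.8777063  -1.36794137  9.85640383] [-0.1659 -0.5143  0.0782]
```

View pics/w10.png

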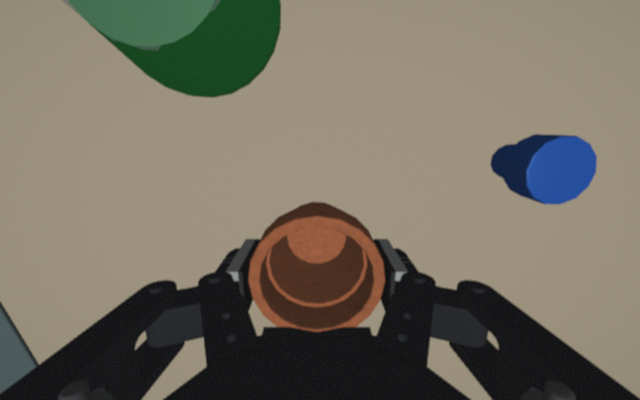

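```bash
python3 -m inch '[[[-0.02,0,0,0,0,0],[-0.05,0,0,0,0,0],[-0.09,0,0,0,0,0],[-0.13,-0.02,0.003,0,0,0],[-0.155,-0.06,0.009,0,0,0],[-0.155,-0.1,0.016,0,0,0],[-0.155,-0.14,0.022,0,0,0],[-0.155,-0.18,0.028,0,0,0]]]'; python3 -m inch '[[[0,-0.04,0.006,0,0,0],[0,-0.08,0.012,0,0,0],[0,-0.12,0.018,0,0,0],[0,-0.16,0.024,0,0,0],[0,-0.2,0.03,0,0,0],[0,-0.24,0.037,0,0,0],[0,-0.28,0.045,0,0,0],[0,-0.315,0.051,0,0,0]]]'; python3 -c "
from h import *
s=robot.observe();print(s['qpos'],s['opening'],delta([.511,-.366,.13]))
"
```

```text
t: 13.95
ee_pos: [0.5709, -0.0305, 0.1367]
eef_rot: [0.118, 0.696, -0.118, 0.698]
force: [1.4, -0.0, -1.6]
opening: 0.0589
t: 14.62
ee_pos: [0.514, -0.3464, 0.1358]
eef_rot: [0.119, 0.696, -0.119, 0.698]
force: [0.4, -0.2, -1.5]
opening: 0.0589
[ 0.4659384   0.53773473  0.05201866  1.90490344 -0.04062091  0.69810863
  1.77441454] 0.05887094689154631 [ 0.0058 -0.0195  0.0036]
```

```bash
python3 -m inch '[[[0.02,-0.015,0.002,0,0,0],[0.06,-0.015,0.002,0,0,0],[0.09,-0.015,0.002,0,0,0],[0.11,-0.015,0.002,0,0,0],[0.115,-0.015,0.002,0,0,0],[0.115,-0.015,0.002,0,0,0]]]'; python3 - <<'E'
from h import *
c,L=look('clay_pot',.085,'w11.png')
r=eyes.regions_of('wrist','white_saucer')[0]; print(r['p'],fitc(outl(c,r['region'],.017)))
s=robot.observe();print(s['ee_pos'],s['opening'],s['force'],delta([.511,-.366,-.011]))
look('clay_pot',.085,'t11.png','top'); look('clay_pot',.085,'s11.png','side')
E
```

```text
t: 15.12
ee_pos: [0.5111, -0.3577, 0.0189]
eef_rot: [0.119, 0.698, -0.118, 0.696]
force: [-0.0, -0.0, -0.7]
opening: 0.0588
clay_pot 0.86 [317, 268, 135, 128] zt 0.0927 mid [ 0.5077 -0.3574] fit [ 0.5078 -0.3571  0.0262] outl [ 0.5103 -0.358   0.0314]
0.64 [ 0.50484463 -0.36516499  0.04170371]
[ 0.51281797 -0.35869822  0.02142348] 0.05891862900205712 [-0.06329133  0.93926408 -1.8181691 ] [ 0.0324 -0.0075  0.0006]
clay_pot 0.7 [497, 212, 23, 14] zt 0.0967 mid [ 0.4966 -0.3518] fit [ 0.5092 -0.3545  0.0247] outl [ 0.4981 -0.3501  0.0197]
clay_pot 0.74 [351, 324, 32, 26] zt 0.1359 mid [ 0.5103 -0.3796] fit [ 0.5098 -0.3613  0.027 ] outl [ 0.5069 -0.3587  0.0334]
```

View pics/w11.png

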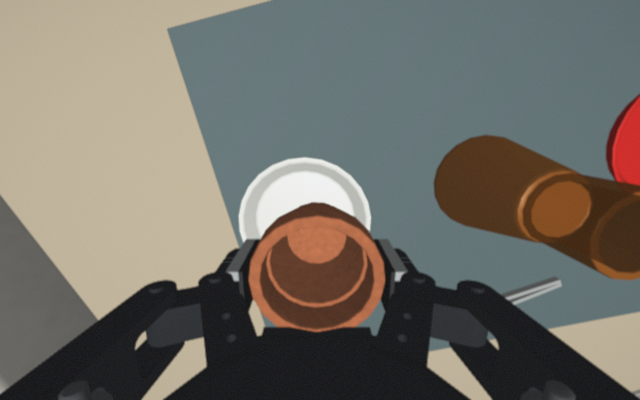

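```bash
python3 -m inch '[[[0.005,-0.0075,0,0,0,0],[0.013,-0.0075,0,0,0,0],[0.02,-0.0075,0,0,0,0],[0.024,-0.0075,0,0,0,0],[0.027,-0.0075,0,0,0,0],[0.029,-0.0075,0,0,0,0],[0.031,-0.0075,0,0,0,0],[0.032,-0.0075,0,0,0,0]]]'; python3 -m inch '[[[0,0,0,0,0,0],[0,0,0,0,0,0]]]'
```

```text
t: 16.13
ee_pos: [0.5092, -0.365, -0.0114]
eef_rot: [0.119, 0.697, -0.118, 0.697]
force: [-5.4, 4.2, 24.5]
opening: 0.059
t: 16.3
ee_pos: [0.5092, -0.365, -0.0113]
eef_rot: [0.118, 0.697, -0.118, 0.697]
force: [-2.6, 2.7, 11.1]
opening: 0.0591
```

```bash
python3 -m inch '[[[0,0,0,0,0,0],[0,0,0,0,0,0],[0,0,0,0,0,0],[0,0,0,0,0,0],[0,0,0,0,0,0]]]' 0.08;  python3 -m inch '[[[-0.03,0,0,0,0,0],[-0.07,0,0,0,0,0],[-0.11,0,0,0,0,0],[-0.15,0,0,0,0,0],[-0.18,0,0,0,0,0],[-0.18,0,0,0,0,0]]]' 0.0854;  python3 - <<'E'
from h import *
c,L=look('clay_pot',.062,'w12.png'); 
r=eyes.regions_of('wrist','white_saucer')[0]; print(r['p'],fitc(outl(c,r['region'],.017)))
s=robot.observe();print(s['ee_pos'],delta([.4625,.2625,.168]))
E
```

```text
t: 16.72
ee_pos: [0.5093, -0.3652, -0.0125]
eef_rot: [0.119, 0.697, -0.118, 0.697]
force: [-0.4, -1.1, 0.0]
opening: 0.08
t: 17.22
ee_pos: [0.512, -0.3672, 0.1742]
eef_rot: [0.117, 0.694, -0.12, 0.7]
force: [0.5, -0.6, 0.1]
opening: 0.0851
clay_pot 0.68 [318, 185, 52, 55] zt 0.0627 mid [ 0.5076 -0.3651] fit [ 0.5075 -0.365   0.0267] outl [ 0.5076 -0.3649  0.0295]
0.91 [ 0.5078811  -0.36618506  0.0429083 ]
[ 0.50915504 -0.36507702  0.16755483] [-5.000e-04  5.769e-01 -2.514e-01]
```

View pics/w12.png

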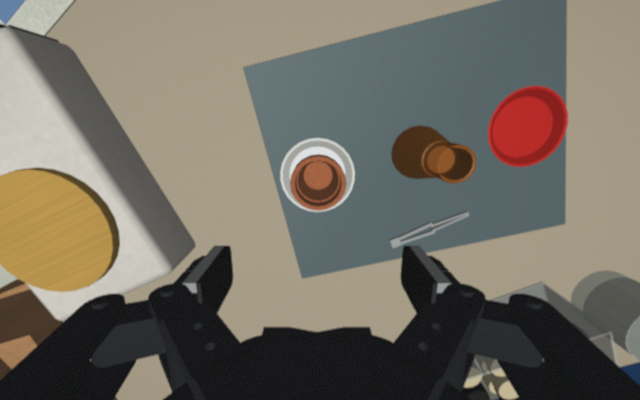

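```bash
python3 -m inch '[[[0,0.036,-0.016,0,0,0],[0,0.074,-0.032,0,0,0],[0,0.112,-0.049,0,0,0],[0,0.15,-0.065,0,0,0],[0,0.188,-0.082,0,0,0],[0,0.226,-0.098,0,0,0],[0,0.264,-0.115,0,0,0],[0,0.3,-0.131,0,0,0]]]'; python3 -m inch '[[[0,0.038,-0.016,0,0,0],[0,0.076,-0.033,0,0,0],[0,0.114,-0.05,0,0,0],[0,0.152,-0.066,0,0,0],[0,0.19,-0.083,0,0,0],[0,0.228,-0.099,0,0,0],[0,0.266,-0.115,0,0,0],[0.02,0.277,-0.12,0,0,0]]]';python3 -m inch '[[[0.02,0,0,0,0,0],[0.04,0,0,0,0,0],[0.04,0,0,0,0,0]]]'; python3 - <<'E'
from h import *
look('black_pot',.055,'w13.png')
s=robot.observe();print(s['ee_pos'],s['qpos'][0],delta([.4625,.2625,-.022]))
E
```

```text
t: 18.03
ee_pos: [0.4832, -0.0367, 0.1661]
eef_rot: [0.118, 0.698, -0.119, 0.696]
force: [1.1, -0.8, -0.0]
opening: 0.085
t: 18.7
ee_pos: [0.4629, 0.2702, 0.1483]
eef_rot: [0.118, 0.697, -0.114, 0.698]
force: [2.0, 1.0, 0.1]
opening: 0.0854
t: 18.95
ee_pos: [0.4602, 0.2612, 0.1031]
eef_rot: [0.116, 0.699, -0.12, 0.695]
force: [0.4, -0.8, 0.9]
opening: 0.0852
black_pot 0.71 [320, 206, 72, 70] zt 0.0557 mid [0.4608 0.2628] fit [0.4603 0.2631 0.0267] outl [0.4604 0.2631 0.0297]
[0.46207076 0.26151538 0.10624892] -0.628766438235393 [0.1282 0.0015 0.0004]
```

View pics/w13.png

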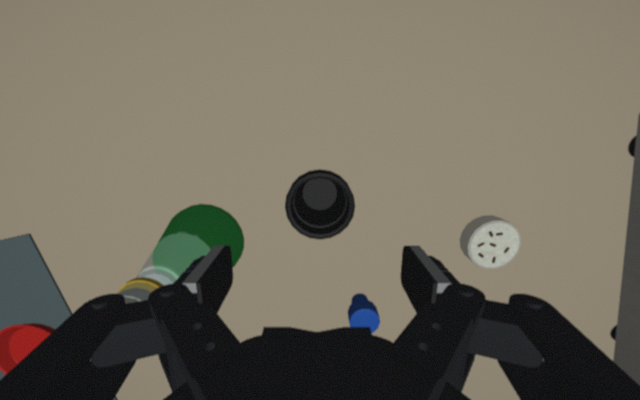

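```bash
python3 -m inch '[[[0.03,0.002,-0.001,0,0,0],[0.07,0.002,-0.001,0,0,0],[0.095,0.002,-0.001,0,0,0],[0.11,0.002,-0.001,0,0,0],[0.119,0.002,-0.001,0,0,0],[0.124,0.002,-0.001,0,0,0],[0.126,0.002,-0.001,0,0,0],[0.126,0.002,-0.001,0,0,0]]]'; python3 -m inch '[[[0,0,0,0,0,0],[0,0,0,0,0,0],[0,0,0,0,0,0],[0,0,0,0,0,0],[0,0,0,0,0,0],[0,0,0,0,0,0]]]' 0.0; python3 - <<'E'
from h import *
look('black_pot',.055,'w14.png')
s=robot.observe();print(s['ee_pos'],s['opening'],s['force'],delta([.535,-.1165,.17]))
E
```

```text
t: 19.72
ee_pos: [0.4633, 0.2646, -0.0178]
eef_rot: [0.119, 0.697, -0.118, 0.697]
force: [0.6, -0.4, -0.2]
opening: 0.0853
t: 20.22
ee_pos: [0.4633, 0.2648, -0.0172]
eef_rot: [0.119, 0.697, -0.118, 0.698]
force: [-1.2, -0.4, 9.2]
opening: 0.0575
black_pot 0.93 [316, 268, 134, 132] zt 0.0555 mid [0.4598 0.2649] fit [0.46   0.2652 0.0264] outl [0.4587 0.2656 0.0296]
[ 0.46331661  0.26477923 -0.01717093] 0.057540270925614215 [-1.49599516 -0.92782872  8.88723543] [-0.1874 -0.3359  0.1939]
```

View pics/w14.png

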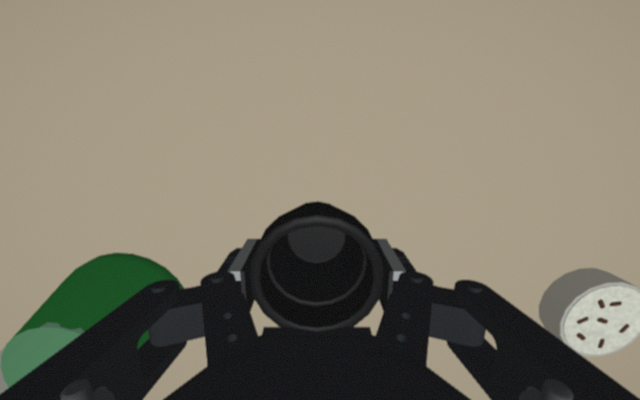

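```bash
python3 -m inch '[[[-0.02,0,0,0,0,0],[-0.05,0,0,0,0,0],[-0.09,0,0,0,0,0],[-0.13,0,0,0,0,0],[-0.17,0,0,0,0,0],[-0.195,-0.02,0.012,0,0,0],[-0.195,-0.055,0.032,0,0,0],[-0.195,-0.09,0.053,0,0,0]]]'; python3 -m inch '[[[0,-0.035,0.02,0,0,0],[0,-0.07,0.041,0,0,0],[0,-0.105,0.061,0,0,0],[0,-0.14,0.082,0,0,0],[0,-0.175,0.102,0,0,0],[0,-0.21,0.123,0,0,0],[0,-0.24,0.14,0,0,0],[0,-0.245,0.143,0,0,0]]]'; python3 -c "
from h import *
s=robot.observe();print(s['qpos'],s['opening'],delta([.538,-.117,.02]))
"
```

```text
t: 20.98
ee_pos: [0.4839, 0.1626, 0.1793]
eef_rot: [0.118, 0.696, -0.116, 0.699]
force: [0.5, -0.7, -0.8]
opening: 0.0577
t: 21.65
ee_pos: [0.5374, -0.1236, 0.1774]
eef_rot: [0.12, 0.696, -0.122, 0.697]
force: [0.4, -0.1, -1.1]
opening: 0.0577
[ 0.081028    0.40953185  0.05536725  2.01935308 -0.02952875  0.71130363
  1.38070074] 0.05769427115630786 [ 0.1574  0.0068 -0.0021]
```

```bash
python3 -m inch '[[[0.03,0.002,0,0,0,0],[0.07,0.002,0,0,0,0],[0.1,0.002,0,0,0,0],[0.13,0.002,0,0,0,0],[0.15,0.002,0,0,0,0],[0.157,0.002,0,0,0,0],[0.157,0.002,0,0,0,0]]]'; python3 - <<'E'
from h import *
c,L=look('black_pot',.085,'w15.png')
r=eyes.regions_of('wrist','red_saucer')[0]; print(r['p'],fitc(outl(c,r['region'],.017)))
s=robot.observe();print(s['ee_pos'],s['opening'],s['force'],delta([.538,-.117,-.0105]))
E
```

```text
t: 22.23
ee_pos: [0.5368, -0.1142, 0.0185]
eef_rot: [0.118, 0.698, -0.118, 0.696]
force: [-0.6, 0.1, -1.0]
opening: 0.057
black_pot 0.63 [316, 268, 131, 129] zt 0.0911 mid [ 0.5335 -0.1139] fit [ 0.5336 -0.1136  0.0263] outl [ 0.5355 -0.1143  0.0311]
0.92 [ 0.53275442 -0.11657278  0.04233231]
[ 0.53859283 -0.11463968  0.02100241] 0.057570443636574306 [-0.27546457 -0.24852297  0.34977206] [ 0.0315 -0.0024  0.0002]
```

View pics/w15.png

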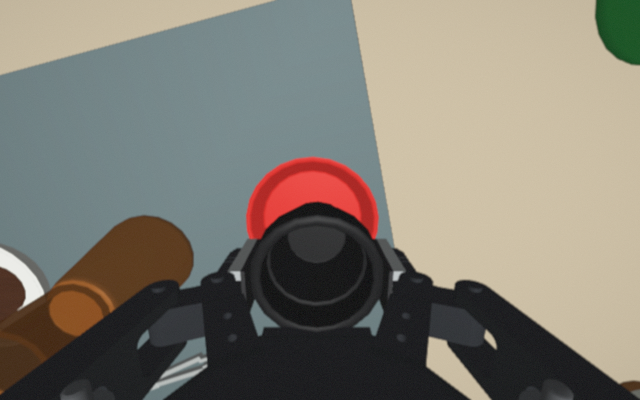

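```bash
python3 -m inch '[[[0.005,-0.0025,0,0,0,0],[0.013,-0.0025,0,0,0,0],[0.02,-0.0025,0,0,0,0],[0.024,-0.0025,0,0,0,0],[0.027,-0.0025,0,0,0,0],[0.029,-0.0025,0,0,0,0],[0.0305,-0.0025,0,0,0,0],[0.0305,-0.0025,0,0,0,0]]]'; python3 -m inch '[[[0,0,0,0,0,0],[0,0,0,0,0,0],[0,0,0,0,0,0],[0,0,0,0,0,0],[0,0,0,0,0,0],[0,0,0,0,0,0]]]' 0.08;  python3 -m inch '[[[-0.03,0,0,0,0,0],[-0.07,0,0,0,0,0],[-0.11,0,0,0,0,0],[-0.15,0,0,0,0,0],[-0.18,0,0,0,0,0],[-0.18,0,0,0,0,0]]]' 0.0854;  python3 - <<'E'
from h import *
c,L=look('black_pot',.062,'w16.png'); 
r=eyes.regions_of('wrist','red_saucer')[0]; print(r['p'],fitc(outl(c,r['region'],.017)))
s=robot.observe();print(s['ee_pos'],delta([.568,.412,.168]))
E
```

```text
t: 23.05
ee_pos: [0.5367, -0.1169, -0.0102]
eef_rot: [0.119, 0.697, -0.119, 0.697]
force: [-2.7, 0.7, 12.1]
opening: 0.0576
t: 23.55
ee_pos: [0.5369, -0.1169, -0.011]
eef_rot: [0.119, 0.697, -0.118, 0.697]
force: [-0.5, -0.3, -0.6]
opening: 0.0796
t: 24.05
ee_pos: [0.5398, -0.1176, 0.1751]
eef_rot: [0.119, 0.694, -0.119, 0.7]
force: [0.6, 0.3, 0.3]
opening: 0.0855
black_pot 0.89 [314, 184, 55, 59] zt 0.0628 mid [ 0.5351 -0.117 ] fit [ 0.5348 -0.1168  0.0267] outl [ 0.535  -0.1168  0.0296]
0.77 [ 0.53479393 -0.11726678  0.04278937]
[ 0.53668051 -0.11678662  0.16911679] [ 0.0011  0.5094 -0.1451]
```

View pics/w16.png

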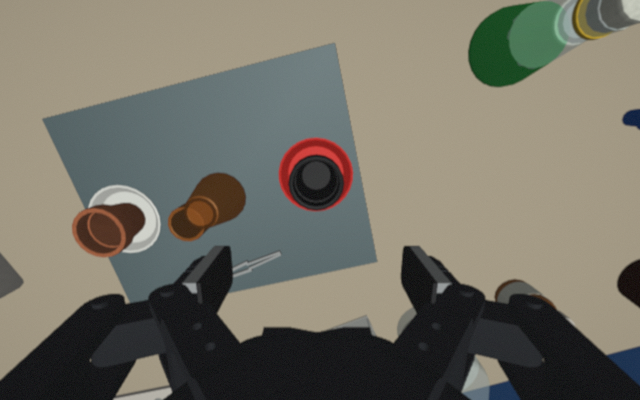

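```bash
python3 -m inch '[[[0,0.039,-0.011,0,0,0],[0,0.078,-0.022,0,0,0],[0,0.117,-0.033,0,0,0],[0,0.156,-0.044,0,0,0],[0,0.195,-0.055,0,0,0],[0,0.234,-0.067,0,0,0],[0,0.273,-0.078,0,0,0],[0,0.31,-0.088,0,0,0]]]'; python3 -m inch '[[[0,0.039,-0.011,0,0,0],[0,0.078,-0.022,0,0,0],[0.02,0.117,-0.033,0,0,0],[0.04,0.156,-0.044,0,0,0],[0.06,0.195,-0.055,0,0,0],[0.08,0.199,-0.057,0,0,0],[0.08,0.199,-0.057,0,0,0],[0.08,0.199,-0.057,0,0,0]]]'; python3 - <<'E'
from h import *
look('seed_dish',.018,'w17.png',top=.006)
s=robot.observe();print(s['ee_pos'],s['qpos'][0],delta([.568,.412,-.044]))
E
```

```text
t: 24.87
ee_pos: [0.5549, 0.2069, 0.167]
eef_rot: [0.118, 0.698, -0.119, 0.696]
force: [0.2, -0.4, -0.2]
opening: 0.085
t: 25.53
ee_pos: [0.566, 0.411, 0.0851]
eef_rot: [0.116, 0.699, -0.12, 0.696]
force: [-0.0, -0.8, -0.1]
opening: 0.0854
seed_dish 0.8 [323, 200, 63, 61] zt 0.0195 mid [0.5672 0.414 ] fit [0.5671 0.4142 0.0187] outl [0.5668 0.4142 0.0266]
[0.56842384 0.40964843 0.08827031] -0.7336909914645731 [ 0.1323  0.0024 -0.0012]
```

View pics/w17.png

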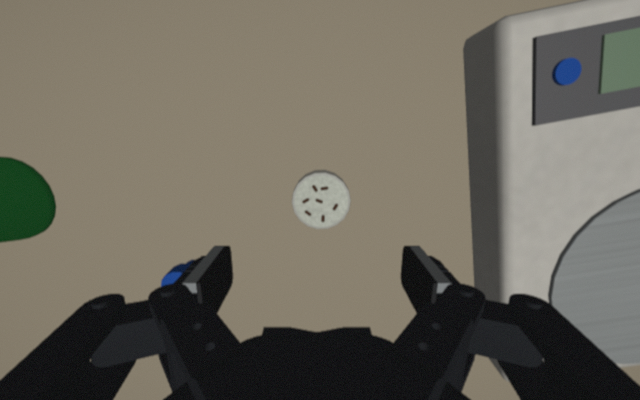

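```bash
python3 -m inch '[[[0.03,0.004,-0.003,0,0,0],[0.06,0.004,-0.003,0,0,0],[0.09,0.004,-0.003,0,0,0],[0.11,0.004,-0.003,0,0,0],[0.122,0.004,-0.003,0,0,0],[0.128,0.004,-0.003,0,0,0],[0.131,0.004,-0.003,0,0,0],[0.131,0.004,-0.003,0,0,0]]]'; python3 -m inch '[[[0,0,0,0,0,0],[0,0,0,0,0,0]]]'; python3 - <<'E'
from h import *
c,_=look('seed_dish',.018,'w18.png',top=.006)
for col in (215,225,230,405,410,418):
  for v in range(240,290,7):
    print((col,v),np.round(world(c,[[col,v]],[c['range_z'][v,col]]),3)[0],end=' ')
  print()
E
```

```text
t: 26.3
ee_pos: [0.5676, 0.416, -0.0411]
eef_rot: [0.119, 0.697, -0.119, 0.697]
force: [0.5, 0.5, -0.1]
opening: 0.0856
t: 26.47
ee_pos: [0.5676, 0.4166, -0.0404]
eef_rot: [0.119, 0.697, -0.118, 0.698]
force: [-0.2, -0.4, -0.2]
opening: 0.0852
seed_dish 0.59 [313, 262, 111, 108] zt 0.0192 mid [0.5663 0.4142] fit [0.5661 0.4144 0.0188] outl [0.5654 0.4146 0.0273]
(215, 240) [0.543 0.367 0.   ] (215, 247) [0.541 0.374 0.018] (215, 254) [0.542 0.376 0.025] (215, 261) [0.543 0.379 0.032] (215, 268) [0.545 0.379 0.034] (215, 275) [0.548 0.377 0.034] (215, 282) [0.551 0.376 0.035] (215, 289) [0.554 0.375 0.035] 
(225, 240) [0.545 0.372 0.001] (225, 247) [0.543 0.378 0.016] (225, 254) [0.545 0.379 0.021] (225, 261) [0.548 0.377 0.021] (225, 268) [0.552 0.376 0.021] (225, 275) [0.554 0.375 0.023] (225, 282) [0.558 0.374 0.023] (225, 289) [0.56  0.373 0.025] 
(230, 240) [ 0.546  0.374 -0.001] (230, 247) [ 0.55   0.373 -0.   ] (230, 254) [0.548 0.378 0.014] (230, 261) [0.552 0.376 0.013] (230, 268) [0.555 0.375 0.016] (230, 275) [0.558 0.374 0.017] (230, 282) [0.561 0.373 0.017] (230, 289) [ 0.573  0.362 -0.   ] 
(405, 240) [ 0.577  0.463 -0.   ] (405, 247) [0.572 0.459 0.016] (405, 254) [0.576 0.458 0.016] (405, 261) [0.579 0.457 0.017] (405, 268) [0.582 0.456 0.017] (405, 275) [0.584 0.455 0.02 ] (405, 282) [0.587 0.454 0.021] (405, 289) [0.591 0.453 0.021] 
(410, 240) [0.577 0.466 0.001] (410, 247) [0.573 0.462 0.016] (410, 254) [0.573 0.46  0.023] (410, 261) [0.575 0.458 0.025] (410, 268) [0.579 0.458 0.024] (410, 275) [0.581 0.456 0.026] (410, 282) [0.584 0.455 0.026] (410, 289) [0.587 0.454 0.027] 
(418, 240) [ 0.579  0.47  -0.   ] (418, 247) [0.573 0.465 0.018] (418, 254) [0.573 0.463 0.025] (418, 261) [0.572 0.46  0.032] (418, 268) [0.574 0.459 0.034] (418, 275) [0.576 0.458 0.035] (418, 282) [0.579 0.457 0.035] (418, 289) [0.582 0.456 0.036]
```

View pics/w18.png

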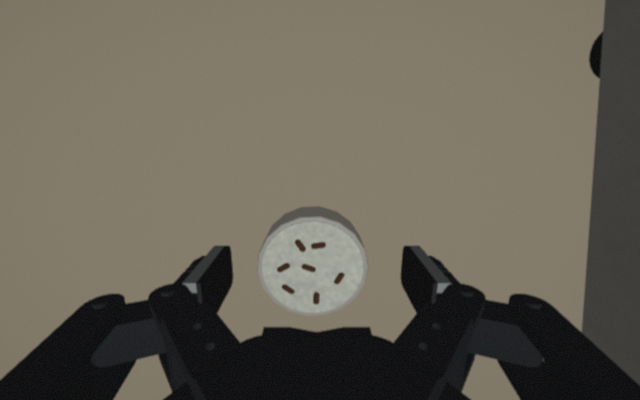

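```bash
python3 -m inch '[[[0.003,-0.001,0,0,0,0],[0.003,-0.001,0,0,0,0],[0.003,-0.001,0,0,0,0],[0.003,-0.001,0,0,0,0],[0.003,-0.001,0,0,0,0],[0.003,-0.001,0,0,0,0],[0.003,-0.001,0,0,0,0]]]' 0.0; python3 - <<'E'
from h import *
c,_=look('seed_dish',.018,'w19.png',top=.006)
s=robot.observe();print(s['ee_pos'],s['opening'],s['force'])
E
```

```text
t: 27.15
ee_pos: [0.5679, 0.4165, -0.0424]
eef_rot: [0.12, 0.696, -0.117, 0.698]
force: [-1.6, -0.4, 18.2]
opening: 0.0524
seed_dish 0.68 [318, 264, 112, 117] zt 0.0192 mid [0.5671 0.4158] fit [0.5669 0.4159 0.0189] outl [0.5662 0.4162 0.0277]
[ 0.56788963  0.4164833  -0.04238904] 0.05210422823000645 [-1.78808751 -0.97888321 18.66107626]
```

View pics/w19.png

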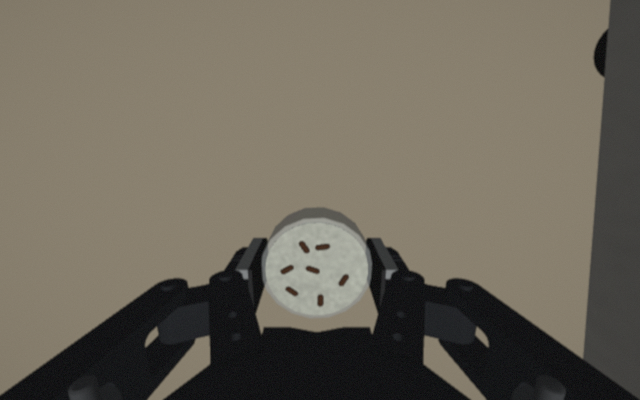

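```bash
python3 -m inch '[[[-0.015,0,0,0,0,0],[-0.05,0,0,0,0,0],[-0.09,0,0,0,0,0],[-0.13,0,0,0,0,0],[-0.17,0,0,0,0,0],[-0.195,-0.02,0.003,0,0,0],[-0.195,-0.06,0.008,0,0,0],[-0.195,-0.1,0.013,0,0,0]]]'; python3 -m inch '[[[0,-0.04,0.005,0,0,0],[0,-0.08,0.011,0,0,0],[0,-0.12,0.016,0,0,0],[0,-0.16,0.021,0,0,0],[0,-0.2,0.027,0,0,0],[0,-0.24,0.032,0,0,0],[0,-0.28,0.037,0,0,0],[0,-0.32,0.043,0,0,0]]]'; python3 -c "
from h import *
s=robot.observe();print(s['qpos'],s['opening'],delta([.434,-.2306,.15]))
"
```

```text
t: 27.92
ee_pos: [0.5459, 0.3173, 0.1525]
eef_rot: [0.119, 0.696, -0.116, 0.698]
force: [1.2, -1.6, -1.8]
opening: 0.052
t: 28.58
ee_pos: [0.4794, -0.0014, 0.1506]
eef_rot: [0.118, 0.697, -0.118, 0.697]
force: [0.5, 0.5, -1.0]
opening: 0.052
[-0.13946907  0.3702737   0.03160273  2.19406974 -0.02089352  0.57728739
  1.14181926] 0.05199421223313187 [ 0.0006 -0.2314  0.0328]
```

```bash
python3 -m inch '[[[0,-0.038,0.005,0,0,0],[0,-0.075,0.01,0,0,0],[0,-0.112,0.015,0,0,0],[0,-0.15,0.02,0,0,0],[0,-0.188,0.026,0,0,0],[0,-0.22,0.031,0,0,0],[0,-0.229,0.032,0,0,0],[0,-0.229,0.032,0,0,0]]]'; python3 -m inch '[[[0.04,0,0,0,0,0],[0.08,0,0,0,0,0],[0.12,0,0,0,0,0],[0.15,0,0,0,0,0],[0.165,0,0,0,0,0],[0.17,0,0,0,0,0],[0.17,0,0,0,0,0]]]'; python3 - <<'E'
from h import *
c,_=look('seed_dish',.04,'w20.png',top=.006)
s=robot.observe();print(s['ee_pos'],s['opening'],s['force'],s['qpos'],delta([.434,-.2306,-.0395]))
E
```

```text
t: 29.25
ee_pos: [0.4339, -0.2293, 0.1505]
eef_rot: [0.12, 0.697, -0.121, 0.697]
force: [0.3, -0.4, -0.2]
opening: 0.0521
t: 29.83
ee_pos: [0.4348, -0.2248, -0.0208]
eef_rot: [0.118, 0.698, -0.118, 0.696]
force: [0.3, 0.3, -1.1]
opening: 0.0522
[ 0.43561121 -0.22583242 -0.01907015] 0.051867670330388006 [-0.01763828  0.15763932 -0.35681941] [ 0.35710121  0.69013629  0.00817072  2.28072945 -0.03197871  0.17014519
  1.62980024] [ 0.0204 -0.005   0.    ]
```

View pics/w20.png

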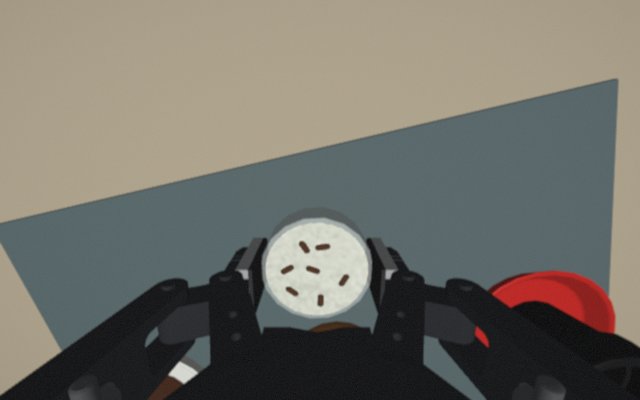

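```bash
python3 -m inch '[[[0.003,-0.005,0.002,0,0,0],[0.007,-0.005,0.002,0,0,0],[0.01,-0.005,0.002,0,0,0],[0.01,-0.005,0.002,0,0,0]]]'; python3 - <<'E'
from h import *
s=robot.observe();print(s['ee_pos'],s['opening'],s['force'],s['qpos'],delta([.434,-.2306,-.0395]))
E
```

```text
t: 30.27
ee_pos: [0.4354, -0.2319, -0.0299]
eef_rot: [0.119, 0.697, -0.119, 0.697]
force: [-0.1, -0.0, -0.3]
opening: 0.0521
[ 0.43539765 -0.23193034 -0.02987489] 0.052085322846386756 [-0.07724245 -0.00766762 -0.26941918] [ 0.37011924  0.71267099  0.00622778  2.27743312 -0.02734524  0.15100401
  1.63553688] [ 0.0096  0.0008 -0.0018]
```

```bash
python3 -m inch '[[[0.003,0,-0.001,0,0,0],[0.006,0,-0.001,0,0,0],[0.008,0,-0.001,0,0,0],[0.0095,0,-0.001,0,0,0],[0.0095,0,-0.001,0,0,0],[0.0095,0,-0.001,0,0,0]]]'; python3 -c "
from h import *
s=robot.observe();print(s['ee_pos'],s['force'],s['qpos'][5])"
```

```text
t: 30.77
ee_pos: [0.4342, -0.2313, -0.0394]
eef_rot: [0.118, 0.697, -0.118, 0.697]
force: [-1.0, 0.1, 3.9]
opening: 0.0517
[ 0.43421185 -0.23131921 -0.03937487] [-1.02708044  0.13888504  3.9161117 ] 0.1284153113071319
```

```bash
python3 -m inch '[[[0,0,0,0,0,0],[0,0,0,0,0,0],[0,0,0,0,0,0],[0,0,0,0,0,0],[0,0,0,0,0,0],[0,0,0,0,0,0]]]' 0.075;  python3 -m inch '[[[-0.03,0,0,0,0,0],[-0.07,0,0,0,0,0],[-0.11,0,0,0,0,0],[-0.15,0,0,0,0,0],[-0.19,0,0,0,0,0],[-0.2,0,0,0,0,0],[-0.2,0,0,0,0,0]]]' 0.0854;  python3 - <<'E'
from h import *
c,L=look('seed_dish',.021,'w21.png',top=.006); 
look('flask',.108,'w21.png')
s=robot.observe();print(s['ee_pos'],delta([.5954,.2628,.16]))
E
```

```text
t: 31.27
ee_pos: [0.4343, -0.2314, -0.0395]
eef_rot: [0.119, 0.697, -0.119, 0.697]
force: [-0.1, 0.6, -0.8]
opening: 0.0754
t: 31.85
ee_pos: [0.4359, -0.2322, 0.1641]
eef_rot: [0.118, 0.695, -0.119, 0.699]
force: [-0.3, -0.2, -0.5]
opening: 0.0855
seed_dish 0.9 [317, 182, 41, 45] zt 0.0226 mid [ 0.4345 -0.232 ] fit [ 0.4346 -0.2319  0.0184] outl [ 0.4343 -0.2319  0.026 ]
seed_dish 0.59 [321, 223, 309, 242] zt 0.0045 mid [ 0.4801 -0.2331] fit [ 0.5259 -0.2662  0.1065] outl [ 0.4958 -0.2421  0.1507]
flask 0.61 [333, 267, 49, 82] zt 0.1083 mid [ 0.5214 -0.241 ] fit [ 0.521  -0.2412  0.0155] outl [ 0.4927 -0.2356  0.0322]
[ 0.43354668 -0.2310224   0.15937692] [-5.000e-04  5.196e-01 -1.040e-02]
```

View pics/w21.png

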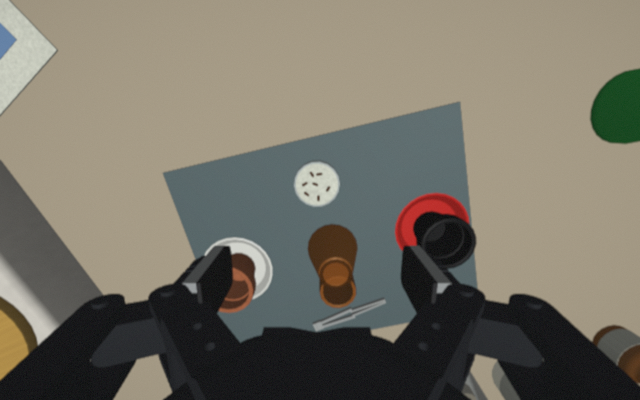

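```bash
python3 -m inch '[[[0,0.04,0,0,0,0],[0,0.08,-0.001,0,0,0],[0,0.12,-0.002,0,0,0],[0,0.16,-0.003,0,0,0],[0,0.2,-0.004,0,0,0],[0,0.24,-0.005,0,0,0],[0,0.28,-0.006,0,0,0],[0,0.32,-0.007,0,0,0]]]'; python3 -m inch '[[[0,0.04,-0.001,0,0,0],[0,0.08,-0.002,0,0,0],[0.02,0.12,-0.003,0,0,0],[0.04,0.16,-0.003,0,0,0],[0.06,0.197,-0.003,0,0,0],[0.08,0.2,-0.003,0,0,0],[0.08,0.2,-0.003,0,0,0],[0.08,0.2,-0.003,0,0,0]]]'; python3 - <<'E'
from h import *
look('stopper',.038,'w22.png')
s=robot.observe();print(s['ee_pos'],s['qpos'][0],delta([.5954,.2628,-.036]))
E
```

```text
t: 32.72
ee_pos: [0.5328, 0.0747, 0.1587]
eef_rot: [0.118, 0.698, -0.119, 0.696]
force: [0.5, -0.0, -0.2]
opening: 0.085
t: 33.38
ee_pos: [0.5947, 0.2621, 0.0773]
eef_rot: [0.117, 0.699, -0.12, 0.695]
force: [0.6, -1.4, 0.4]
opening: 0.0854
stopper 0.7 [322, 207, 41, 39] zt 0.0393 mid [0.5955 0.2649] fit [0.5951 0.265  0.0112] outl [0.5947 0.2652 0.0159]
[0.59645832 0.26092975 0.08011093] -0.5151282564593576 [ 0.1161  0.0016 -0.0015]
```

View pics/w22.png

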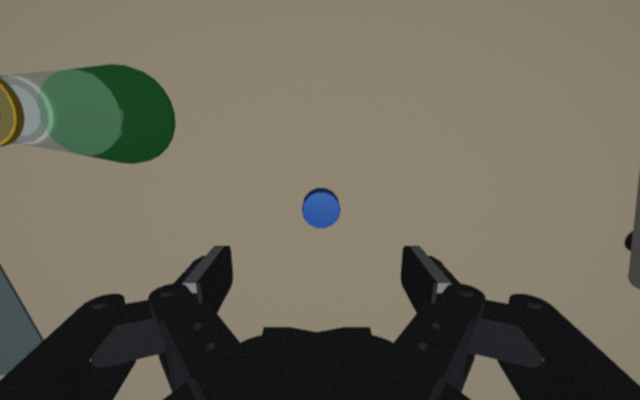

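```bash
python3 -m inch '[[[0.03,0.0025,-0.0028,0,0,0],[0.06,0.0025,-0.0028,0,0,0],[0.08,0.0025,-0.0028,0,0,0],[0.093,0.0025,-0.0028,0,0,0],[0.1,0.0025,-0.0028,0,0,0],[0.1025,0.0025,-0.0028,0,0,0],[0.1025,0.0025,-0.0028,0,0,0]]]' 0.06; python3 - <<'E'
from h import *
s=robot.observe();print(s['ee_pos'],s['opening'],s['force'],delta([.595,.265,-.0225]))
look('stopper',.038,'w23.png')
E
```

```text
t: 34.07
ee_pos: [0.5954, 0.2655, -0.0213]
eef_rot: [0.119, 0.697, -0.119, 0.697]
force: [-1.8, -0.9, -0.4]
opening: 0.0603
[ 0.59544534  0.26554635 -0.02129715] 0.0602560499424945 [-1.8021047 -0.8516324 -0.4149181] [ 0.0012 -0.0007 -0.0002]
stopper 0.84 [316, 264, 66, 70] zt 0.0389 mid [0.5952 0.2651] fit [0.5943 0.2653 0.0115] outl [0.5933 0.2657 0.017 ]
```

View pics/w23.png

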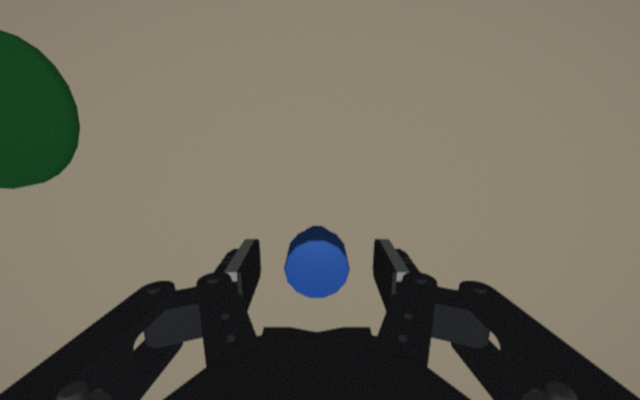

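Centred (stopper column 316, jaws' middle 317). Close.

```bash
python3 -m inch '[[[0.001,0,0,0,0,0],[0.001,0,0,0,0,0],[0.001,0,0,0,0,0],[0.001,0,0,0,0,0],[0.001,0,0,0,0,0],[0.001,0,0,0,0,0]]]' 0; python3 - <<'E'
from h import *
look('stopper',.038,'w24.png')
s=robot.observe();print(s['ee_pos'],s['opening'],s['force'])
E
```

```text
t: 34.67
ee_pos: [0.5954, 0.2662, -0.0219]
eef_rot: [0.119, 0.697, -0.118, 0.697]
force: [-0.2, -0.4, 6.5]
opening: 0.0299
stopper 0.96 [316, 264, 62, 73] zt 0.0389 mid [0.5955 0.2659] fit [0.5945 0.2659 0.0114] outl [0.5935 0.2661 0.0167]
[ 0.59537994  0.26617202 -0.02187839] 0.02993301140596654 [-1.26534878 -1.3895039   5.64337313]
```

View pics/w24.png

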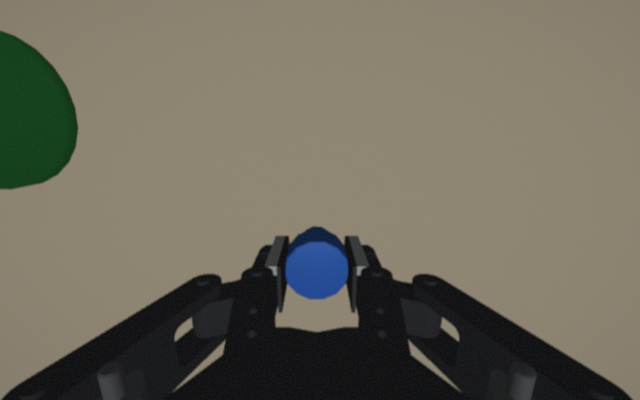

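```bash
python3 -m inch '[[[-0.02,0,0,0,0,0],[-0.05,0,0,0,0,0],[-0.09,0,0,0,0,0],[-0.13,-0.02,0.004,0,0,0],[-0.165,-0.06,0.012,0,0,0],[-0.17,-0.1,0.019,0,0,0],[-0.17,-0.14,0.027,0,0,0],[-0.17,-0.18,0.035,0,0,0]]]'; python3 -m inch '[[[0,-0.04,0.008,0,0,0],[0,-0.08,0.016,0,0,0],[0,-0.12,0.023,0,0,0],[0,-0.16,0.031,0,0,0],[0,-0.2,0.039,0,0,0],[0,-0.24,0.047,0,0,0],[0,-0.28,0.055,0,0,0],[0,-0.31,0.061,0,0,0]]]'; python3 -m inch '[[[0,-0.005,0.001,0,0,0],[0,-0.01,0.002,0,0,0],[0,-0.01,0.002,0,0,0]]]'; python3 -c "
from h import *
c=eyes.capture('wrist');save(c,'w25.png')
s=robot.observe();print(s['ee_pos'],s['opening'],delta([.5217,-.241,.1]))
"
```

```text
t: 35.43
ee_pos: [0.5701, 0.0935, 0.1489]
eef_rot: [0.119, 0.696, -0.118, 0.698]
force: [0.2, -0.9, -0.7]
opening: 0.0298
t: 36.1
ee_pos: [0.5239, -0.222, 0.1475]
eef_rot: [0.119, 0.697, -0.12, 0.697]
force: [0.7, 1.0, 0.6]
opening: 0.0296
t: 36.35
ee_pos: [0.5234, -0.2287, 0.1471]
eef_rot: [0.119, 0.697, -0.119, 0.697]
force: [-0.3, 1.5, -1.0]
opening: 0.0293
[ 0.52374148 -0.22748905  0.14706324] 0.029924585670168254 [ 0.0471 -0.0135  0.0025]
```

View pics/w25.png

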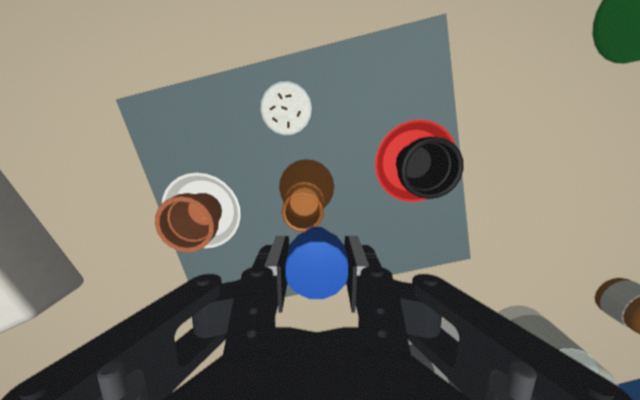

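```bash
python3 -m inch '[[[0.005,-0.0135,0.0025,0,0,0],[0.015,-0.0135,0.0025,0,0,0],[0.027,-0.0135,0.0025,0,0,0],[0.037,-0.0135,0.0025,0,0,0],[0.041,-0.0135,0.0025,0,0,0],[0.041,-0.0135,0.0025,0,0,0],[0.041,-0.0135,0.0025,0,0,0]]]'; python3 - <<'E'
from h import *
s=robot.observe();print(s['ee_pos'],s['opening'],delta([.5217,-.241,.1]))
c,L=look('stopper',.164,'w26.png')
look('flask',.108,'w26.png')
for n in('side','top'):
    c,_=look('stopper',.164,n+'26.png',n); look('flask',.108,n+'26.png',n)
s=robot.observe();print(s['ee_pos'])
E
```

```text
t: 36.98
ee_pos: [0.5215, -0.2414, 0.1056]
eef_rot: [0.118, 0.697, -0.118, 0.697]
force: [-0.5, -0.8, -0.3]
opening: 0.03
[ 0.52148399 -0.24141225  0.10558002] 0.030012618335962783 [0.0056 0.0005 0.0001]
stopper 0.85 [316, 263, 65, 76] zt 0.1664 mid [ 0.5218 -0.2418] fit [ 0.5206 -0.2417  0.0114] outl [ 0.5207 -0.2417  0.0169]
flask 0.73 [318, 198, 65, 75] zt 0.1082 mid [ 0.5185 -0.2411] fit [ 0.5208 -0.241   0.0151] outl [ 0.503  -0.235   0.0222]
flask 0.79 [342, 289, 28, 41] zt 0.1063 mid [ 0.52   -0.2435] fit [ 0.5209 -0.2425  0.0151] outl [ 0.5061 -0.2893  0.0387]
flask 0.73 few
stopper 0.45 [456, 198, 11, 5] zt 0.1694 mid [ 0.5135 -0.2373] fit [ 0.5144 -0.2372  0.0056] outl [ 0.5137 -0.2372  0.0075]
stopper 0.32 few
flask 0.59 [443, 203, 28, 28] zt 0.1101 mid [ 0.5187 -0.2331] fit [ 0.5236 -0.2391  0.0161] outl [ 0.5093 -0.2166  0.0284]
flask 0.21 [457, 199, 13, 2] zt 0.1694 mid [ 0.5134 -0.2376] fit [ 0.5146 -0.2372  0.006 ] outl [ 0.5218 -0.2527  0.0086]
[ 0.5215236  -0.24190404  0.10605862]
```

```bash
python3 -c "
import cv2
a=cv2.imread('pics/side26.png')[200:360,270:430]; b=cv2.imread('pics/w26.png')[140:320,220:420]
cv2.imwrite('pics/c26.png',cv2.hconcat([cv2.resize(a,(400,400)),cv2.resize(b,(400,400))]))"
```

```text
(no output)
```

View pics/c26.png

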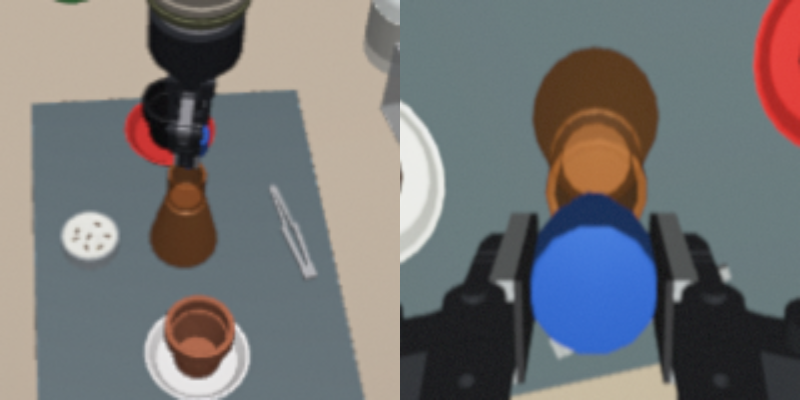

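```bash
python3 -m inch '[[[0.005,0.0006,0,0,0,0],[0.01,0.0006,0,0,0,0],[0.015,0.0006,0,0,0,0],[0.019,0.0006,0,0,0,0],[0.023,0.0006,0,0,0,0],[0.027,0.0006,0,0,0,0],[0.027,0.0006,0,0,0,0]]]'; python3 -c "
from h import *
s=robot.observe();print(s['ee_pos'],s['force'],s['opening'])
look('stopper',.14,'w27.png');look('flask',.108,'w27.png')"
```

```text
t: 38.17
ee_pos: [0.5212, -0.2411, 0.078]
eef_rot: [0.119, 0.698, -0.118, 0.697]
force: [1.2, 0.2, 0.3]
opening: 0.0298
[ 0.52122507 -0.24110339  0.07796765] [1.24163799 0.23153294 0.33168643] 0.02984367015264149
stopper 0.63 [316, 264, 62, 72] zt 0.1389 mid [ 0.5215 -0.2416] fit [ 0.5206 -0.2416  0.0112] outl [ 0.5184 -0.2409  0.0164]
flask 0.68 [316, 203, 68, 73] zt 0.1083 mid [ 0.5142 -0.2398] fit [ 0.5207 -0.241   0.0152] outl [ 0.4986 -0.2334  0.0199]
```

View pics/w27.png

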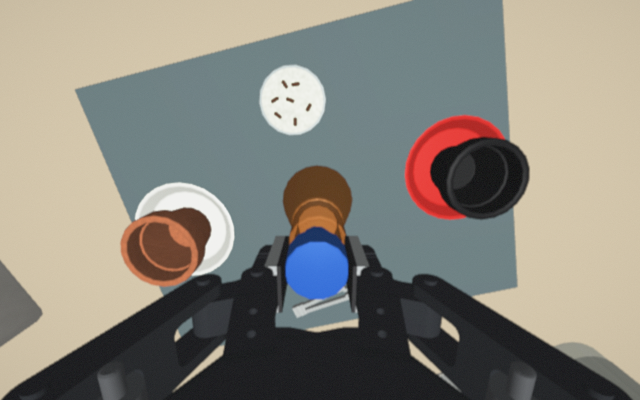

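```bash
python3 -m inch '[[[0.003,0,0,0,0,0],[0.006,0,0,0,0,0],[0.009,0,0,0,0,0],[0.0105,0,0,0,0,0],[0.012,0,0,0,0,0],[0.0125,0,0,0,0,0],[0.0125,0,0,0,0,0]]]'; python3 -c "
from h import *
s=robot.observe();print(s['ee_pos'],s['force'],s['opening'])"
```

```text
t: 38.95
ee_pos: [0.5222, -0.2414, 0.0682]
eef_rot: [0.118, 0.697, -0.119, 0.698]
force: [-4.8, 2.2, 22.9]
opening: 0.0295
[ 0.52217087 -0.24140337  0.06823817] [-4.83331366  2.21659592 22.88111638] 0.029475954149803075
```

```bash
python3 -m inch '[[[0,0,0,0,0,0],[0,0,0,0,0,0],[0,0,0,0,0,0],[0,0,0,0,0,0],[0,0,0,0,0,0]]]' 0.06; python3 -m inch '[[[-0.03,0,0,0,0,0],[-0.07,0,0,0,0,0],[-0.1,0,0,0,0,0],[-0.12,0,0,0,0,0],[-0.12,0,0,0,0,0],[-0.12,0,0,0,0,0]]]' 0.0854; python3 -c "
from h import *
look('stopper',.126,'w28.png');look('flask',.108,'w28.png')
c,_=look('stopper',.126,'s28.png','side')
cv2.imwrite('pics/s28z.png',cv2.resize(c['img'][200:360,270:430,::-1],(600,600)))"
```

```text
t: 39.37
ee_pos: [0.5216, -0.2412, 0.0661]
eef_rot: [0.119, 0.697, -0.118, 0.697]
force: [-0.5, 0.6, 0.1]
opening: 0.0599
t: 39.87
ee_pos: [0.5221, -0.2414, 0.1873]
eef_rot: [0.118, 0.696, -0.119, 0.698]
force: [-0.5, 0.5, -1.3]
opening: 0.0854
stopper 0.69 [318, 201, 32, 40] zt 0.1272 mid [ 0.522  -0.2418] fit [ 0.5217 -0.2417  0.0112] outl [ 0.5213 -0.2413  0.016 ]
stopper 0.26 few
flask 0.68 [316, 175, 50, 40] zt 0.1082 mid [ 0.5134 -0.2398] fit [ 0.5224 -0.2415  0.0165] outl [ 0.5023 -0.2346  0.0208]
stopper 0.66 [345, 268, 16, 17] zt 0.1284 mid [ 0.5212 -0.2426] fit [ 0.5214 -0.2436  0.0121] outl [ 0.5208 -0.2458  0.0186]
stopper 0.24 few
```

View pics/w28.png

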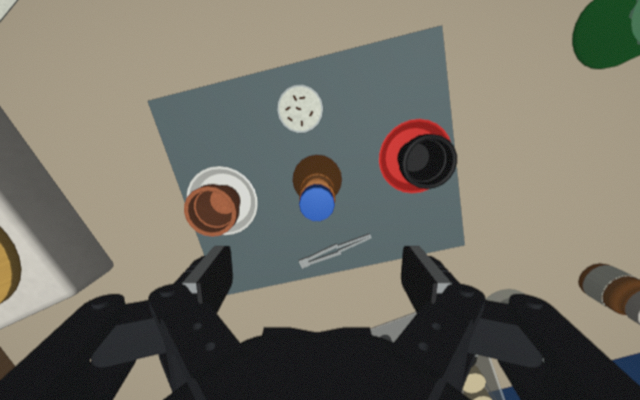

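View pics/s28z.png

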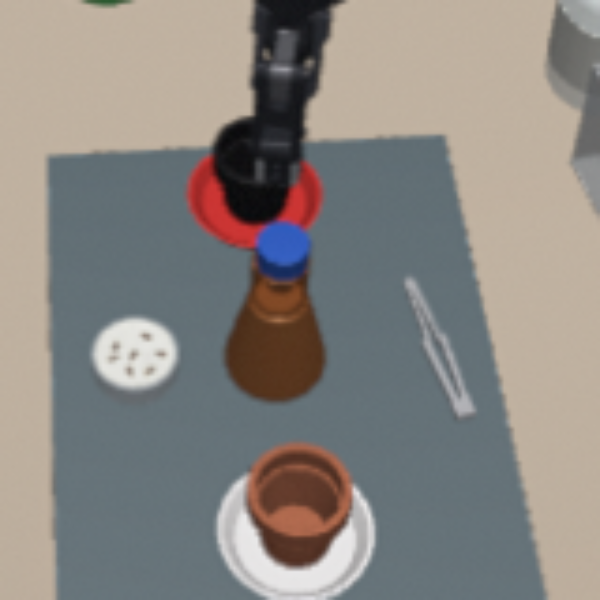

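```bash
python3 -m inch '[[[-0.02,0.03,-0.02,0,0,0],[-0.03,0.06,-0.05,0,0,0],[-0.03,0.09,-0.08,0,0,0],[-0.03,0.12,-0.08,0,0,0],[-0.03,0.15,-0.08,0,0,0],[-0.03,0.19,-0.08,0,0,0],[-0.03,0.22,-0.08,0,0,0],[-0.03,0.22,-0.08,0,0,0]]]'; python3 - <<'E'
from h import *
for n in ('top','side'):
  for t,h in dict(clay_pot=.062,black_pot=.062,stopper=.126,seed_dish=.021,red_saucer=.017,white_saucer=.017,green_flask=.147).items():
    print(n,end=' ')
    c,L=look(t,h,n+'29.png',n,top=.006 if t!='stopper' else .01)
c=eyes.capture('top'); 
for t in ('stopper','seed_dish'):
  P=cloud(c,eyes.regions_of('top',t)[0]['region']); P=P[P[:,2]>np.percentile(P[:,2],97)-.008]
  n=np.linalg.svd(P-P.mean(0))[2][2]; print(t,'tilt',np.arccos(abs(n[2])),len(P))
s=robot.observe(); print(s['ee_pos'],s['t'])
E
```

```text
t: 40.83
ee_pos: [0.5207, -0.0004, 0.216]
eef_rot: [0.117, 0.697, -0.115, 0.698]
force: [0.3, -0.1, -0.0]
opening: 0.0855
top clay_pot 0.76 [496, 209, 30, 22] zt 0.0646 mid [ 0.508  -0.3632] fit [ 0.5082 -0.363   0.0268] outl [ 0.5075 -0.3617  0.0294]
clay_pot 0.69 [283, 225, 34, 36] zt 0.1493 mid [0.4713 0.1308] fit [0.4695 0.1287 0.0166] outl [0.4678 0.1275 0.0374]
top black_pot 0.7 [495, 211, 29, 25] zt 0.0643 mid [ 0.5077 -0.362 ] fit [ 0.5081 -0.3627  0.0267] outl [ 0.5069 -0.3597  0.0298]
top stopper 0.62 [452, 197, 18, 10] zt 0.1296 mid [ 0.5233 -0.2397] fit [ 0.5235 -0.2393  0.0113] outl [ 0.5233 -0.2388  0.0154]
top seed_dish 0.64 [444, 241, 13, 15] zt 0.0249 mid [ 0.4396 -0.2397] fit [ 0.4081 -0.1585  0.0957] outl [ 0.4421 -0.247   0.0126]
top top white_saucer 0.71 [488, 213, 34, 38] zt 0.0203 mid [ 0.5066 -0.3611] fit [ 0.5079 -0.3651  0.0413] outl [ 0.5069 -0.3634  0.0416]
top green_flask 0.62 [281, 225, 37, 36] zt 0.1494 mid [0.4721 0.1321] fit [0.4723 0.1317 0.0113] outl [0.4609 0.1198 0.035 ]
side clay_pot 0.82 [346, 335, 33, 32] zt 0.0645 mid [ 0.5069 -0.365 ] fit [ 0
[... 257 characters left out ...]
0.1179  0.0272] outl [ 0.532  -0.1291  0.036 ]
side stopper 0.72 [345, 269, 14, 14] zt 0.1286 mid [ 0.5208 -0.2439] fit [ 0.5212 -0.2442  0.0116] outl [ 0.5196 -0.2481  0.018 ]
side seed_dish 0.84 [305, 298, 22, 26] zt 0.0242 mid [ 0.4346 -0.2337] fit [ 0.4344 -0.2334  0.0192] outl [ 0.4338 -0.2366  0.0284]
side red_saucer 0.56 [338, 254, 42, 24] zt 0.0189 mid [ 0.535 -0.124] fit [ 0.5338 -0.1178  0.041 ] outl [ 0.5275 -0.1192  0.0347]
side white_saucer 0.55 [349, 343, 45, 38] zt 0.0203 mid [ 0.5074 -0.3692] fit [ 0.5074 -0.3657  0.0419] outl [ 0.5073 -0.3654  0.0434]
side stopper tilt 0.033752747602207034 140
seed_dish tilt 1.2546315140050563 14
[ 0.51888298 -0.00717166  0.21645415] 42.3833
```

View pics/top29.png

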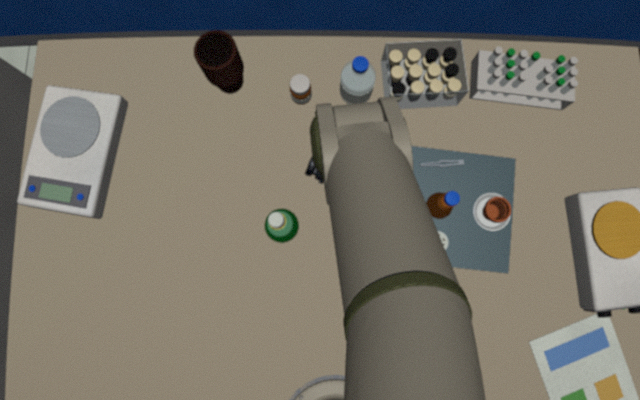

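View pics/side29.png

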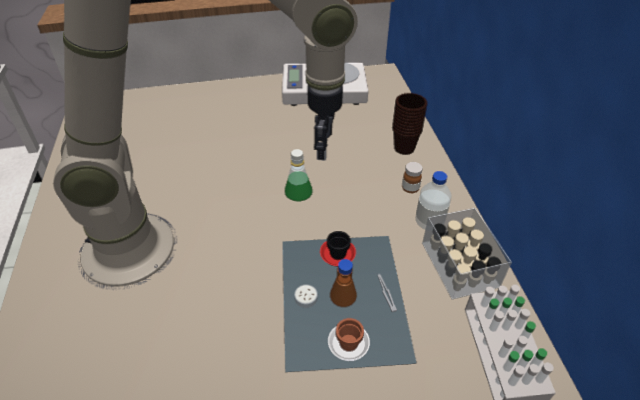

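```bash
python3 -c "
from h import *
print(robot.close_job(), robot.observe()['t'])"
```

```text
the job is handed in; nothing more can be done
the job is handed in; nothing more can be done
```

The sowing station is laid out, and I handed the job in after about 42 s of robot time. No verdict was reported.

**Placements, from my last checks:**
- **Clay pot:** about 1 mm from the white saucer's centre.
- **Black pot:** about 1 mm from the red saucer's centre.
- **Flask:** about 1 mm from midway between the saucers. It was lowered slowly under force readings.
- **Stopper:** its head top stands 127 mm up, against 126 mm expected when fully seated. It sits within 1 mm of the flask's axis, with a tilt of about 0.03 rad.
- **Seed dish:** lies flat in front of the flask, 88 mm centre to centre, which leaves a gap of about 3 cm.
- **Left in place:** the saucers measured within about 2 mm of where they started, and the green flask looks unmoved.

**What went wrong or disagreed:**
- **First grasp missed:** the first close on the flask caught nothing and pushed nothing. The cameras showed the fingertips about 44 mm higher than the reported tool point with the jaws shut, and about 55 mm higher with them open. I corrected the heights for every later grasp.
- **Clay pot contact:** it met the saucer with a brief force of about 25 N, and the saucer did not shift.
- **Last top view:** the arm hid the red saucer, the black pot and part of the dish, and the dish-tilt fit from that view was meaningless. The network also gave some wrong labels there. For those things I relied on the side and wrist views.

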